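# Scrub the probe in cleaning beads and hold it in the reader's guide bore

## Task

Take the blue-handled probe out of its rest and scrub its tip in the bead pot by stirring it round down among the beads for a few full turns, so that the beads, green and white, really get moved from their places and none leaves the pot. Then lower the probe upright through the guide bore in the top of the white reader, without touching the reader anywhere, until the red band on the rod is level with the bore's mouth, and hold it there still and centred for at least two seconds. Finish while still holding the probe like that in the gripper, and leave the bottle, jar, case and cup where they are.

Things in the scene. Friction and masses are not known exactly. Their poses are not given: they have to be found in the camera images.
- probe_handle (a point): Centre of the probe's grip, a blue square block 22 x 22 mm, 46 mm tall, flat sides facing this frame's x and y, z up along the rod. On the probe's axis, 136 mm above its tip, 23 mm below the grip's top. The probe is one loose rigid piece, about 110 g: grip, below it a black collar 30 mm across and 5 mm thick, below that a steel rod. It starts hanging upright by its collar in the rest.
- probe_tip (a point): Round lower end of the probe's rod, on its axis; z runs up along the rod. The rod is 8 mm in diameter and straight, 108 mm long from here to the collar.
- probe_mark (a point): Centre of the red depth band on the probe's rod (band 10 mm tall), on the axis, 50 mm above the tip.
- rest_top (a point): Top of the fixed white probe rest, centre of its 14 mm through hole; 120 mm above the work surface. The rest is an upright white frame 60 x 60 mm on a grey foot 100 x 90 mm. The probe comes out straight up: its tip is 108 mm below this point at the start.
- pot: Fixed round aluminium pot of cleaning beads, 84 mm outside and 76 mm inside diameter, rim 45 mm above the work surface, on a black rubber foot. Origin on its axis at the work surface, z up.
- pot_floor (a point): Centre of the pot's inner floor, 6 mm above the work surface. A stirring circle 15 to 22 mm in radius about this point, with the tip 3 to 12 mm above the floor, pushes the beads well round.
- reader: Fixed white tabletop reader, 130 (x) x 110 (y) x 90 mm tall with a grey front panel at its -x side. Origin under its centre at the work surface.
- bore_mouth (a point): Centre of the mouth of the reader's guide bore, in the middle of its flat top, 90 mm above the work surface, z up. The bore is vertical, 20 mm in diameter and 75 mm deep (blind), with a black ring round it, 26 to 33 mm in diameter and 1 mm high.
- bead0_center (a point): Centre of a loose green glazed bead, 18 mm in diameter, 10 g, one of six that start in a single-layer ring about 21 mm from the pot's axis, leaving the middle of the floor free.
- bead1_center (a point): Centre of a loose white glazed bead, 18 mm in diameter, 10 g, one of six that start in a single-layer ring about 21 mm from the pot's axis, leaving the middle of the floor free.
- bead2_center (a point): Centre of a loose green glazed bead, 18 mm in diameter, 10 g, one of six that start in a single-layer ring about 21 mm from the pot's axis, leaving the middle of the floor free.
- bead3_center (a point): Centre of a loose white glazed bead, 18 mm in diameter, 10 g, one of six that start in a single-layer ring about 21 mm from the pot's axis, leaving the middle of the floor free.
- bead4_center (a point): Centre of a loose green glazed bead, 18 mm in diameter, 10 g, one of six that start in a single-layer ring about 21 mm from the pot's axis, leaving the middle of the floor free.
- bead5_center (a point): Centre of a loose white glazed bead, 18 mm in diameter, 10 g, one of six that start in a single-layer ring about 21 mm from the pot's axis, leaving the middle of the floor free.
- amber_bottle: Bystander: amber bottle with black cap, 56 mm across, 100 mm tall, loose; origin under its centre.
- swab_jar: Bystander: clear jar with blue cap, 66 mm across, 80 mm tall, loose; origin under its centre.
- blue_case: Bystander: flat blue case 60 (x) x 130 (y) x 30 mm, loose; origin under its centre.
- steel_cup: Bystander: open steel cup 64 mm across the rim, 60 mm tall, loose; origin under its centre.
Mind the look-alikes: they are no part of the job. What is shaped like the reader but brown is not meant.

How it is judged:
By the outcome, as a careful person would: the job done as asked, in the order asked, and still so for the second after the job is handed in, while the arm keeps its last pose, push and grip.
It also fails if it takes over 72 s, if anything falls off the work surface, if the arm or the gripper's body presses on something with over 40 N, if the wrist force passes 120 N, or if a joint passes its speed limit or range.

## Robot

A 7-joint arm with a two-finger parallel gripper is mounted at the origin on the work surface. World frame = base frame: x ahead of the robot, y to its left, z up, the work surface at z = 0. Lengths are in m, angles in rad, forces in N, time in s.
With the tool pointing down it reaches from about 0.4 to 0.85 m from the base axis. Payload 4.5 kg.
Tool frame: the origin (TCP) lies between the finger pads; the fingertips stand 8 mm ahead of it and the grasp point (between the pads) lies 11 mm behind it (env.tcp_to_tips is the distance from the TCP to the fingertips, in m); z points along the fingers, y is the direction in which the jaws open and shut (so a half turn about z gives the same grasp; the last joint's range is limited). The gripper opens to 88 mm and grips with 3 to 60 N. Pads are 18 mm wide; open, the fingers measure 123 mm over their backs; the gripper's body (75 mm by 187 mm) begins 45 mm behind the grasp point.
Start: joints at [-1.296, 0.689, -0.195, 1.565, 0.157, 0.902, -0.215], TCP at [0.149, 0.607, 0.247] pointing down, gripper open.
Joint ranges: [-3.01, 3.01], [-0.46, 2.08], [-1.47, 1.51], [0.13, 2.56], [-1, 4.14], [0.04, 2.09], [-2.66, 2.66]. Speed limits (rad/s): [2.57, 2.57, 3.14, 3.14, 3.14, 3.14, 3.14].

## Interface

Orientations are given as a unit quaternion [w, x, y, z].
In Python, from plant import env gives the robot as it stands.
- The arm moves only by the tool arm_command, never from a script. Its argument "commands" is a list that holds one entry, the list of rows, each a list of 7 numbers: the turn, a rotation vector about the tool's x, y, z in rad, then the shift along the tool's x, y, z in m, then the finger opening in m, from 0 to 0.0881. In form: [[[rx, ry, rz, dx, dy, dz, jaw], ...]]. A call has 1 to 12 rows; each row is the pose to reach, as a shift and turn from the pose measured when the call began, along the tool's axes at that moment; what a row does not reach only later rows make up. A row lasts 1/12 s, in which the tool goes at most 41.7 mm and 7.16 degrees, less where a joint would pass 70% of its speed; a pose out of reach is approached as far as the arm can. A call with a gripper value outside its range is refused whole. The fingers move at their own pace and stop on an object; "force" is the grip in N (left out, the last holds). Time passes only in rows, so rows that repeat a pose let the fingers close. It gives the time, the measured TCP pose, the force and the opening at its end, in the units of the state.
- env.state(): the state, without advancing time (a new reading comes with each control period).
- env.camera(name): name is "side" or "top" or "wrist"; returns the picture (420x560x3 uint8, blue, green, red); there is no depth.
- env.camera_params(name): a dict with "mtx" (3x3 intrinsics, pixels), "world_from_camera" (4x4, takes a point from camera to world coordinates); the wrist camera has in their place "hand_eye" (4x4, takes a point from camera to tool coordinates, whose origin is the TCP and whose axes are the flange's). Camera axes: x right, y up, looking along -z (the intrinsics and any distortion apply to the point x, -y, -z); pixel columns grow to the right and rows downward; lengths in m; the calibration is good to about 2 mm. The wrist camera is an equidistant fisheye: a pixel r from the principal point sees the ray r / f radians off the axis. A picture is of the moment at which its call begins: read the wrist's pose just before it. camera_params takes no time and is no camera call.
- env.sign_off(): hands the job in, once; it reports no verdict.
The state is a dict: "t": time; "qpos": joint angles; "joint_vel": joint speeds; "joint_efforts": joint torques, N m; "tool_pos": TCP position; "ee_rot": TCP orientation; "contact_force": force on the tool from outside, world axes, zero at the start; "wrist_torque": the same for the moment, N m; "width": finger opening in m.
Only numpy, scipy, OpenCV 4.12 (cv2) and the standard library are available. Lean on these libraries where they do the work, as an engineer would, in place of code of your own. Each camera call takes 0.05 s, during which the arm holds its last target.

## Working session

There is one attempt and no reset: what is moved stays moved. The work goes in short steps, Python scripts to look and compute and a tool call to move; the robot and the scene stay as the last step left them, time stands still between calls to the robot, and variables do not carry over. Pictures are saved under pics/ and viewed, and the job is handed in when it is done.

Besides the shell and the picture viewer there is one more tool, called after "Emit:" as name(argument=value, ...) on one line, values as JSON. arm_command: Moves the arm, as the interface text tells. Its arguments: {"type":"object","properties":{"commands":{"type":"array","items":{"type":"array","items":{"type":"array","items":{"type":"number"}}}},"force":{"type":"number"}},"required":["commands"]}

```bash
ls; mkdir -p pics
python3 - <<'E'
from plant import env
import cv2
print(env.state())
for n in ("side","top","wrist"):
    print(n,env.camera_params(n))
    cv2.imwrite(f"pics/{n}0.png",env.camera(n))
E
```

```text
pics
{'t': 0.0, 'qpos': array([-1.29620401,  0.68997594, -0.19454317,  1.56631983,  0.15731233,
        0.90248586, -0.21513871]), 'joint_vel': array([-5.44511794e-05,  6.72444276e-04,  1.28403032e-03, -1.54101638e-03,
        1.82647522e-03,  1.18695422e-04,  8.73984665e-04]), 'joint_efforts': array([-4.94165579e-04, -5.27564478e+01, -1.26674004e+00, -1.53428471e+01,
       -5.25512255e-02,  6.55240132e-03,  1.82154322e-04]), 'tool_pos': array([0.14893499, 0.60637549, 0.24592223]), 'ee_rot': array([-4.81406901e-05,  1.20069273e-01,  9.92765111e-01, -8.95847256e-04]), 'contact_force': array([ 0.50941805, -0.46647529, -0.0066135 ]), 'wrist_torque': array([ 0.01807455,  0.01640784, -0.0323047 ]), 'width': 0.08785708803297455}
side {'mtx': array([[427.3773292 ,   0.        , 281.38553359],
       [  0.        , 427.3773292 , 206.21817861],
       [  0.        ,   0.        ,   1.        ]]), 'world_from_camera': array([[ 0.89828334,  0.26980901, -0.34682868,  0.27524098],
       [-0.4389084 ,  0.58887564, -0.67866405, -0.6348998 ],
       [ 0.02112928,  0.76185864,  0.64739862,  0.71748
[... 325 characters left out ...]
[-0.99989052, -0.01117885,  0.00969458,  0.00324588],
       [ 0.00807977,  0.13639792,  0.99062118,  0.99958539],
       [ 0.        ,  0.        ,  0.        ,  1.        ]])}
wrist {'mtx': array([[325.1922621 ,   0.        , 283.11347055],
       [  0.        , 325.1922621 , 209.67213673],
       [  0.        ,   0.        ,   1.        ]]), 'hand_eye': array([[-3.98990172e-04,  9.64394266e-01,  2.64468413e-01,
         6.67767750e-02],
       [ 9.99999851e-01,  4.83138633e-04, -2.53134255e-04,
        -4.20787611e-04],
       [-3.71896131e-04,  2.64468273e-01, -9.64394315e-01,
        -1.36734106e-01],
       [ 0.00000000e+00,  0.00000000e+00,  0.00000000e+00,
         1.00000000e+00]])}
```

View pics/side0.png

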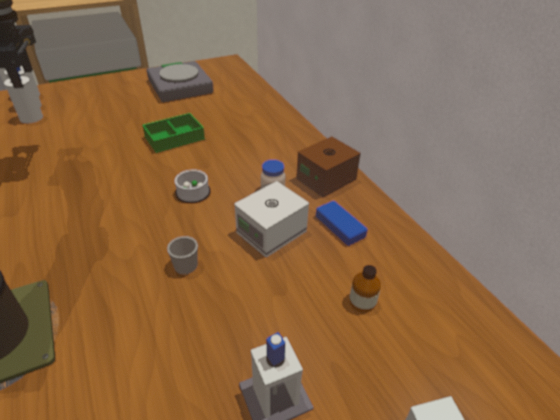

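View pics/top0.png

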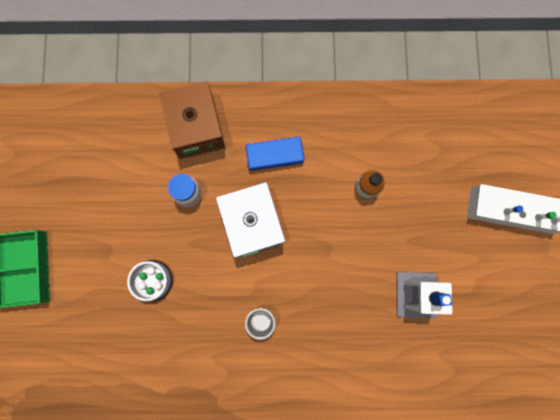

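View pics/wrist0.png

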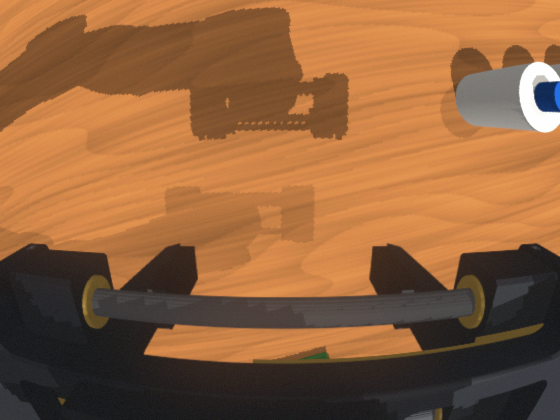

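The side view shows the rest at (275,375), the white reader at (272,215), the brown decoy at (328,165) and the pot at (192,186). In the top view they are at (436,297), (250,220), (190,120) and (149,281). Next I'll zoom in to measure.

```bash
cat > h.py <<'E'
import numpy as np, cv2
from plant import env
def ray(cam,u,v):
    p=env.camera_params(cam);K=p["mtx"];T=p["world_from_camera"]
    d=np.array([(u-K[0,2])/K[0,0],-(v-K[1,2])/K[1,1],-1.0])
    return T[:3,3],T[:3,:3]@d
def atz(cam,u,v,z):
    o,d=ray(cam,u,v);return o+d*(z-o[2])/d[2]
def proj(cam,P):
    p=env.camera_params(cam);K=p["mtx"];T=p["world_from_camera"]
    c=T[:3,:3].T@(np.asarray(P)-T[:3,3])
    return np.array([K[0,0]*c[0]/-c[2]+K[0,2],K[1,1]*c[1]/c[2]+K[1,2]])
def crop(img,x,y,w,h,s,name):
    cv2.imwrite(name,cv2.resize(img[y:y+h,x:x+w],None,fx=s,fy=s,interpolation=cv2.INTER_CUBIC))
E
python3 - <<'E'
from h import *
t=cv2.imread("pics/top0.png");s=cv2.imread("pics/side0.png")
crop(t,390,260,75,60,10,"pics/c1.png")
crop(t,210,175,80,90,6,"pics/c2.png")
crop(t,120,255,60,55,10,"pics/c3.png")
crop(s,235,325,80,90,6,"pics/c4.png")
E
```

```text
(no output)
```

View pics/c1.png

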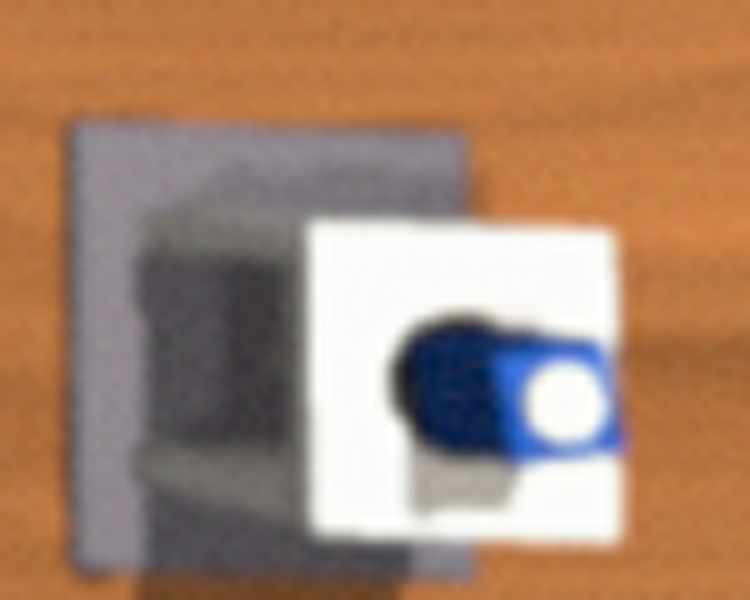

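View pics/c2.png

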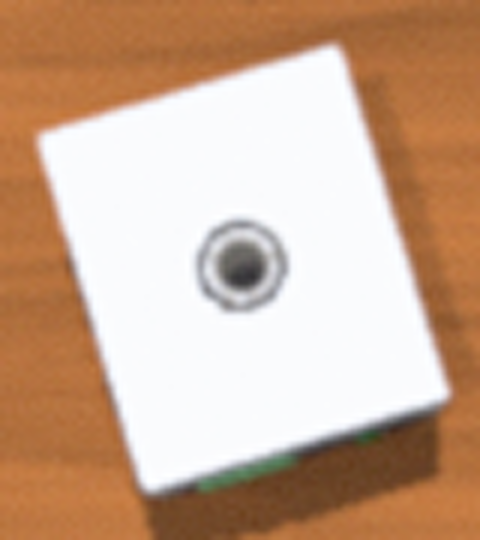

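View pics/c3.png

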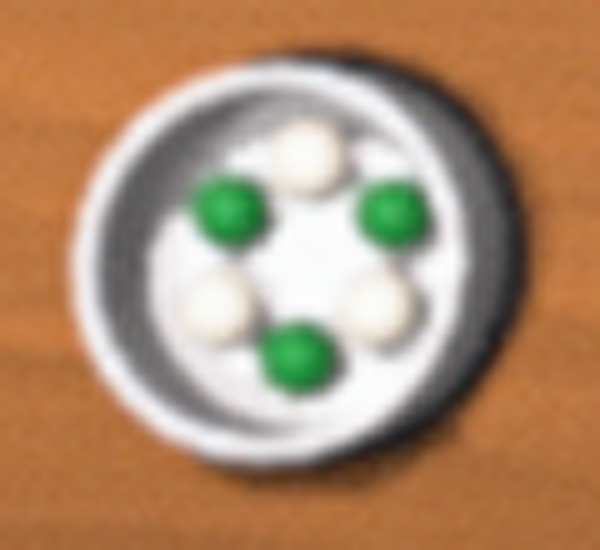

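View pics/c4.png

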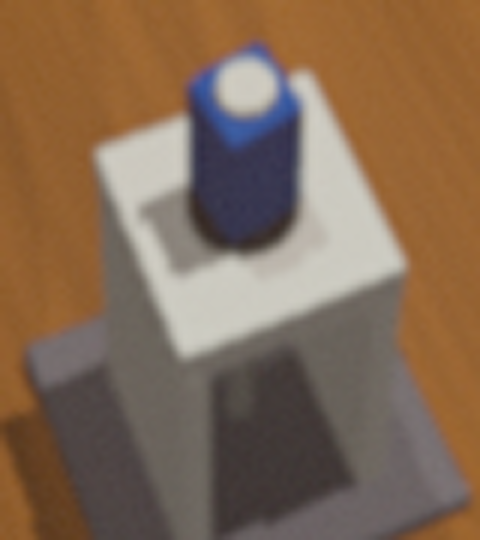

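Run:
```python
from h import *
f=lambda x,y,s,ox,oy:((x+.5)/s-.5+ox,(y+.5)/s-.5+oy)
pr=lambda n,p:print(n,np.round(p,4))
for n,c in dict(restTL=(310,218),restTR=(617,230),restBR=(622,545),restBL=(312,537)).items():
    pr(n,atz("top",*f(*c,10,390,260),.12))
pr("cap top",atz("top",*f(567,402,10,390,260),.172))
for n,c in dict(a=(97,150),b=(310,75),c=(405,265),d=(185,358)).items():
    pr("S rest"+n,atz("side",*f(*c,6,235,325),.12))
for n,c in dict(a=(190,85),b=(258,45),c=(300,95),d=(237,145)).items():
    pr("S grip"+n,atz("side",*f(*c,6,235,325),.171))
pr("S cap",atz("side",*f(246,86,6,235,325),.172))
for n,c in dict(a=(38,135),b=(337,44),c=(450,398),d=(148,492)).items():
    pr("reader"+n,atz("top",*f(*c,6,210,175),.09))
pr("bore",atz("top",*f(242,265,6,210,175),.091))
t=cv2.imread("pics/top0.png")
pr("pot rim",atz("top",*f((72+468)/2,(58+468)/2,10,120,255),.045))
```

```text
restTL [ 0.464  -0.2993  0.12  ]
restTR [ 0.4609 -0.3608  0.12  ]
restBR [ 0.3993 -0.3576  0.12  ]
restBL [ 0.4017 -0.296   0.12  ]
cap top [ 0.431  -0.3277  0.172 ]
S resta [ 0.402  -0.2963  0.12  ]
S restb [ 0.4615 -0.3001  0.12  ]
S restc [ 0.4589 -0.3582  0.12  ]
S restd [ 0.3995 -0.3566  0.12  ]
S gripa [ 0.4182 -0.3188  0.171 ]
S gripb [ 0.4378 -0.3158  0.171 ]
S gripc [ 0.441  -0.3325  0.171 ]
S gripd [ 0.4216 -0.3381  0.171 ]
S cap [ 0.43   -0.3254  0.172 ]
readera [0.6446 0.1145 0.09  ]
readerb [0.6762 0.0087 0.09  ]
readerc [ 0.5501 -0.0294  0.09  ]
readerd [0.5188 0.0758 0.09  ]
bore [0.5975 0.0428 0.091 ]
pot rim [0.4703 0.2689 0.045 ]
```

```bash
cat >> h.py <<'E'
from scipy.spatial.transform import Rotation as Ro
def Rs(s=None):
    s=s or env.state();q=s["ee_rot"];return Ro.from_quat([q[1],q[2],q[3],q[0]])
def target(yawdeg):  # tool z down, tool y at yaw
    y=np.array([np.cos(np.radians(yawdeg)),np.sin(np.radians(yawdeg)),0]);z=np.array([0,0,-1.]);x=np.cross(y,z)
    return Ro.from_matrix(np.c_[x,y,z])
def go(pts,yaw):
    s=env.state();R=Rs(s);rv=(R.inv()*target(yaw)).as_rotvec()
    print("t",round(s["t"],2),"tcp",np.round(s["tool_pos"],4),"w",round(s["width"],4),"F",np.round(s["contact_force"],1),"q",np.round(s["qpos"],2))
    print("rv",np.round(rv,4))
    for p in pts: print(np.round(R.inv().apply(np.asarray(p)-s["tool_pos"]),4))
E
python3 - <<'E'
from h import *
go([(.42,.42,.27),(.55,.1,.27),(.43,-.327,.26)],101)
E
```

```text
t 0.15 tcp [0.1489 0.6065 0.2461] w 0.0881 F [-0.1  0.1  0.2] q [-1.3   0.69 -0.19  1.57  0.16  0.9  -0.22]
rv [-1.300e-03 -2.000e-04 -4.327e-01]
[-0.3077 -0.1166 -0.0237]
[-0.5102 -0.3964 -0.0233]
[-0.4955 -0.8396 -0.0127]
```

Emit:
arm_command(commands=[[[0,0,-0.05,-0.035,-0.013,-0.003,0.08],[0,0,-0.1,-0.07,-0.027,-0.006,0.08],[0,0,-0.15,-0.105,-0.04,-0.009,0.07],[0,0,-0.2,-0.14,-0.053,-0.012,0.06],[0,0,-0.25,-0.175,-0.066,-0.015,0.06],[0,0,-0.3,-0.21,-0.08,-0.018,0.06],[0,0,-0.35,-0.245,-0.093,-0.021,0.06],[0,0,-0.4,-0.28,-0.106,-0.023,0.06],[0,0,-0.433,-0.308,-0.117,-0.024,0.06],[0,0,-0.433,-0.33,-0.145,-0.024,0.06],[0,0,-0.433,-0.352,-0.175,-0.024,0.06],[0,0,-0.433,-0.374,-0.205,-0.024,0.06]]])

```text
t: 1.15
tool_pos: [0.4638, 0.3167, 0.27]
ee_rot: [-0.0, -0.096, 0.995, -0.001]
contact_force: [0.4, 0.6, 0.1]
width: 0.06
```

Run:
```python
from h import *
go([(.55,.1,.27),(.53,-.08,.27),(.43,-.327,.26)],101)
```

```text
t 1.15 tcp [0.4638 0.3167 0.27  ] w 0.06 F [0.4 0.6 0.1] q [-0.46  0.59 -0.37  1.73  0.27  0.88  0.82]
rv [-0.0014 -0.001   0.0004]
[-0.0432 -0.2292  0.0003]
[ 0.0109 -0.402   0.0006]
[ 0.1563 -0.6253  0.0111]
```

Emit:
arm_command(commands=[[[0,0,0,-0.012,-0.035,0,0.06],[0,0,0,-0.022,-0.073,0,0.06],[0,0,0,-0.03,-0.112,0,0.06],[0,0,0,-0.036,-0.151,0,0.06],[0,0,0,-0.043,-0.19,0,0.06],[0,0,0,-0.043,-0.229,0,0.06],[0,0,0,-0.032,-0.265,0,0.06],[0,0,0,-0.02,-0.3,0,0.06],[0,0,0,-0.01,-0.335,0,0.06],[0,0,0,0,-0.37,0,0.06],[0,0,0,0.011,-0.402,0,0.06],[0,0,0,0.03,-0.43,0,0.06]]])

```text
t: 2.15
tool_pos: [0.5173, -0.1135, 0.2705]
ee_rot: [0.0, -0.095, 0.995, -0.001]
contact_force: [-0.7, -0.0, 0.5]
width: 0.06
```

Run:
```python
from h import *
go([(.50,-.327,.27),(.43,-.327,.26)],101)
```

```text
t 2.15 tcp [ 0.5173 -0.1135  0.2705] w 0.06 F [-0.7 -0.   0.5] q [ 0.38  0.55 -0.41  1.82  0.29  0.83  1.6 ]
rv [-0.0019  0.0004 -0.0009]
[ 0.0575 -0.2063  0.0009]
[ 0.1262 -0.193   0.0109]
```

Emit:
arm_command(commands=[[[0,0,0,0.011,-0.03,0,0.06],[0,0,0,0.025,-0.06,0.001,0.06],[0,0,0,0.04,-0.09,0.003,0.06],[0,0,0,0.055,-0.115,0.005,0.06],[0,0,0,0.07,-0.14,0.007,0.06],[0,0,0,0.088,-0.158,0.009,0.06],[0,0,0,0.102,-0.173,0.01,0.06],[0,0,0,0.115,-0.184,0.011,0.06],[0,0,0,0.126,-0.193,0.011,0.06],[0,0,0,0.126,-0.193,0.011,0.06],[0,0,0,0.126,-0.193,0.011,0.06]]])

```text
t: 3.07
tool_pos: [0.4299, -0.3272, 0.2596]
ee_rot: [0.0, -0.095, 0.996, -0.001]
contact_force: [-0.0, 0.3, 0.5]
width: 0.06
```

Run:
```python
from h import *
go([(.4305,-.3268,.2)],101)
cv2.imwrite("pics/w1.png",env.camera("wrist"))
s=env.camera("side")
crop(s,200,280,140,130,4,"pics/s1.png")
```

```text
t 3.07 tcp [ 0.4299 -0.3272  0.2596] w 0.06 F [-0.   0.3  0.5] q [ 0.82  0.58 -0.42  1.8   0.31  0.82  2.01]
rv [-0.0014  0.0001 -0.0026]
[-0.0007  0.0003  0.0596]
```

View pics/w1.png

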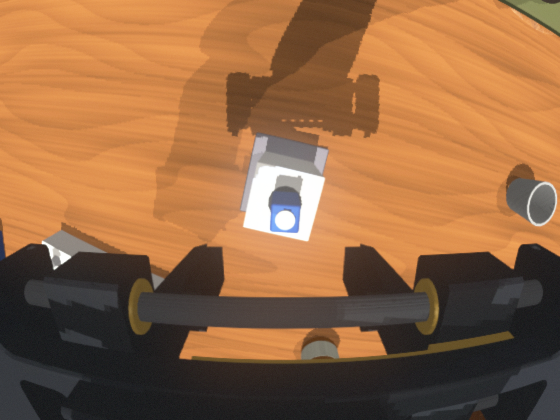

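View pics/s1.png

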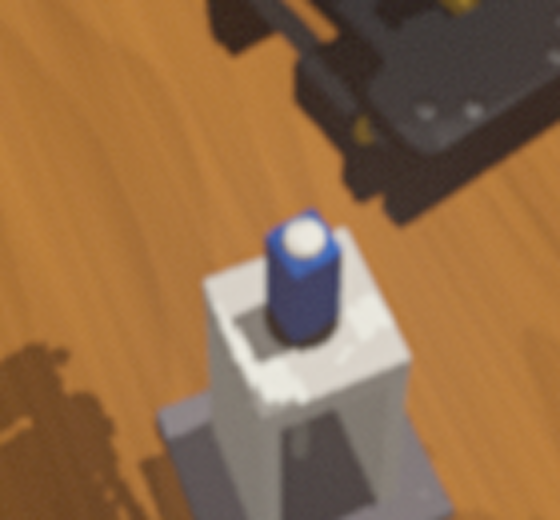

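```bash
cat >> h.py <<'E'
def wray(u,v,s):
    p=env.camera_params("wrist");K=p["mtx"];H=p["hand_eye"]
    d=np.array([u-K[0,2],v-K[1,2]]);r=np.linalg.norm(d);th=r/K[0,0]
    c=np.array([np.sin(th)*d[0]/r,-np.sin(th)*d[1]/r,-np.cos(th)])
    R=Rs(s);return R.apply(H[:3,3])+s["tool_pos"],R.apply(H[:3,:3]@c)
def watz(u,v,z,s):
    o,d=wray(u,v,s);return o+d*(z-o[2])/d[2]
E
python3 - <<'E'
from h import *
w=cv2.imread("pics/w1.png");crop(w,235,130,100,115,6,"pics/w1c.png")
print(watz(285,219,.172,env.state()))
E
```

```text
[ 0.43274081 -0.32489555  0.172     ]
```

View pics/w1c.png

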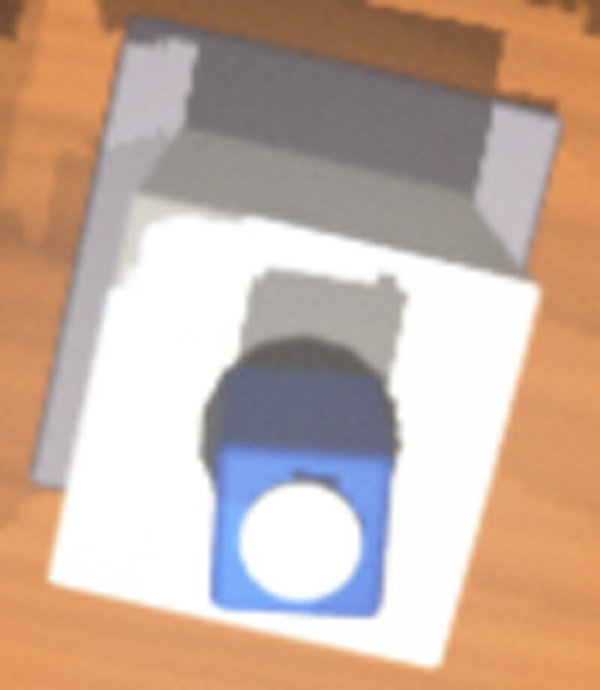

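Run:
```python
from h import *
s=env.state()
f=lambda x,y:((x+.5)/6-.5+235,(y+.5)/6-.5+130)
P={k:watz(*f(*c),.171,s) for k,c in dict(a=(217,447),b=(392,455),c=(380,617),d=(212,607)).items()}
for k,l in ("ab","dc","ad","bc"):
    e=P[l]-P[k];print(k,l,np.linalg.norm(e),np.degrees(np.arctan2(e[1],e[0])))
print(sum(P.values())/4, watz(*f(301,541),.172,s))
C=np.array([(x,y) for x,y in [(105,285),(540,285),(440,665),(50,580)]])
print("rest", [np.round(watz(*f(*c),.12,s),4) for c in C[1:]])
go([(.4308,-.3262,.2),(.4308,-.3262,.14)],99)
```

```text
a b 0.020937750426190827 98.33701481037662
d c 0.0206123734593359 97.42531126328629
a d 0.020220626145799718 8.670849419612278
b c 0.02054933268636459 7.751003499286782
[ 0.43260217 -0.32519223  0.171     ] [ 0.4333318  -0.32496357  0.172     ]
rest [array([ 0.4046, -0.2952,  0.12  ]), array([ 0.4644, -0.2972,  0.12  ]), array([ 0.4624, -0.3574,  0.12  ])]
t 3.17 tcp [ 0.4312 -0.3257  0.2599] w 0.0598 F [-0.1 -0.7 -0.1] q [ 0.82  0.58 -0.42  1.8   0.31  0.82  2.01]
rv [-0.0012  0.0013  0.0356]
[ 0.0005 -0.0003  0.0599]
[ 0.0006 -0.0003  0.1199]
```

Emit:
arm_command(commands=[[[0,0,0.02,0,0,0.02,0.05],[0,0,0.045,0,0,0.045,0.05],[0,0,0.045,0,0,0.07,0.05],[0,0,0.045,0,0,0.09,0.05],[0,0,0.045,0,0,0.105,0.05],[0,0,0.045,0,0,0.115,0.05],[0,0,0.045,0,0,0.119,0.05],[0,0,0.045,0,0,0.119,0.05],[0,0,0.045,0,0,0.119,0.05]]], force=35)

```text
t: 3.92
tool_pos: [0.4321, -0.3256, 0.1414]
ee_rot: [0.001, -0.074, 0.997, -0.001]
contact_force: [0.4, -0.7, 0.4]
width: 0.0496
```

Run:
```python
from h import *
go([(.4315,-.3262,.1405)],98.3)
cv2.imwrite("pics/w2.png",env.camera("wrist"))
s=env.camera("side")
crop(s,200,280,140,130,4,"pics/s2.png")
```

```text
t 3.92 tcp [ 0.4321 -0.3256  0.1414] w 0.0496 F [ 0.4 -0.7  0.4] q [ 0.75  0.75 -0.31  1.91  0.41  0.54  1.88]
rv [-0.0017  0.0024  0.0036]
[ 0.0007 -0.0005  0.0009]
```

View pics/w2.png

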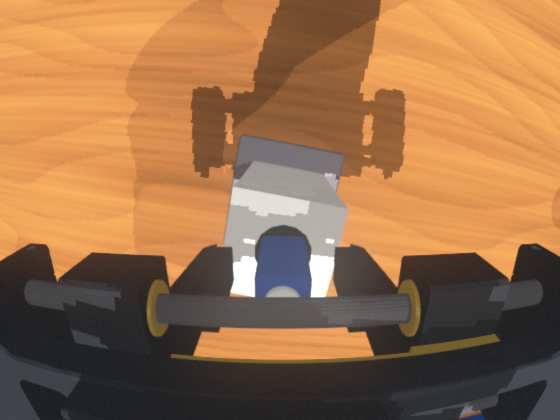

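View pics/s2.png

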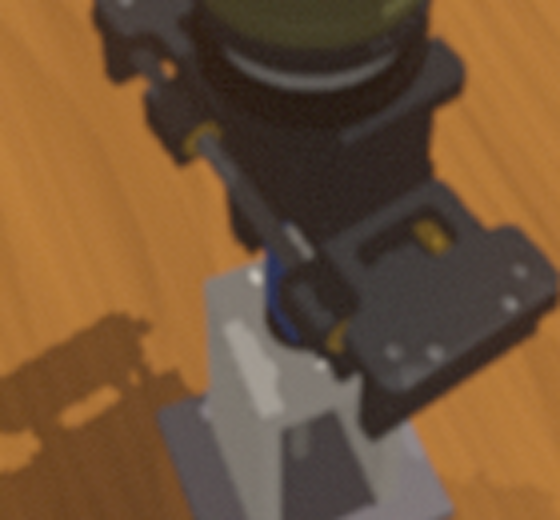

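```bash
cat >> h.py <<'E'
def wproj_tool(P):
    p=env.camera_params("wrist");K=p["mtx"];H=p["hand_eye"]
    c=H[:3,:3].T@(np.asarray(P)-H[:3,3]);r=np.hypot(c[0],c[1]);th=np.arctan2(r,-c[2])
    return np.array([K[0,2]+K[0,0]*th*c[0]/r,K[1,2]-K[0,0]*th*c[1]/r])
E
python3 - <<'E'
from h import *
for dx in(-.003,0,.003):
    print(dx,"collar far edge top",wproj_tool((.015+dx,0,.0164)),"grip bottom edge",wproj_tool((.011+dx,0,.0164)),"grip top front edge",wproj_tool((.011+dx,.011,-.0296)),"cap",wproj_tool((dx,0,-.030)))
crop(cv2.imread("pics/w2.png"),220,210,125,100,6,"pics/w2c.png")
E
```

```text
-0.003 collar far edge top [284.55231086 234.74353687] grip bottom edge [284.54421973 242.20393372] grip top front edge [314.48079525 286.06780775] cap [285.00053807 311.37768438]
0 collar far edge top [284.55812379 229.06593756] grip bottom edge [284.55032361 236.62054503] grip top front edge [314.79169157 279.01507933] cap [285.01779972 304.90399756]
0.003 collar far edge top [284.56370351 223.32021126] grip bottom edge [284.55621142 230.96615325] grip top front edge [315.09848448 271.79946948] cap [285.03490925 298.26438149]
```

View pics/w2c.png

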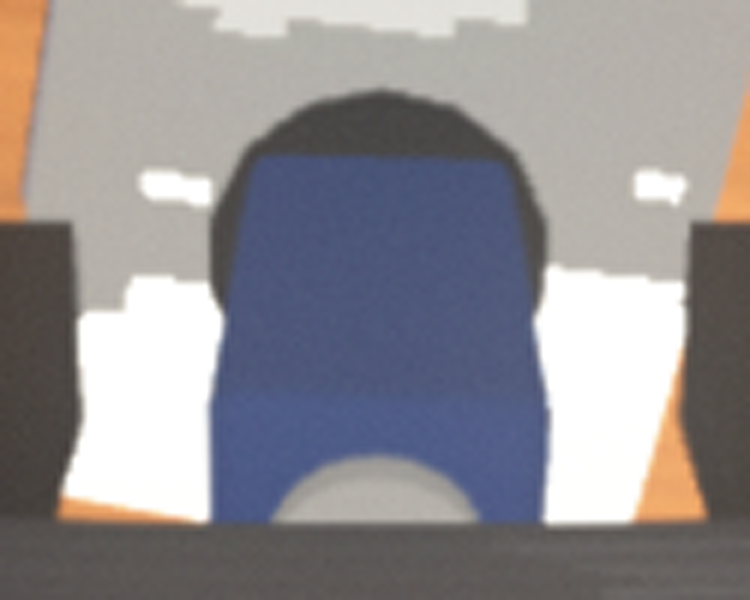

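The grip sits midway between the jaws, with its bottom edge at row 236 where row 236.6 was predicted. I'll close the gripper.

Emit:
arm_command(commands=[[[0,0,0,0.0005,0,0.001,0.015],[0,0,0,0.0005,0,0.001,0.015],[0,0,0,0.0005,0,0.001,0.015],[0,0,0,0.0005,0,0.001,0.015],[0,0,0,0.0005,0,0.001,0.015],[0,0,0,0.0005,0,0.001,0.015],[0,0,0,0.0005,0,0.001,0.015],[0,0,0,0.0005,0,0.001,0.015]]], force=35)

```text
t: 4.68
tool_pos: [0.4316, -0.3262, 0.1411]
ee_rot: [0.002, -0.074, 0.997, -0.001]
contact_force: [-1.0, 0.6, 2.8]
width: 0.0217
```

Run:
```python
from h import *
go([(.4315,-.3262,.27)],98.3)
```

```text
t 4.68 tcp [ 0.4316 -0.3262  0.1411] w 0.0217 F [-1.   0.6  2.8] q [ 0.75  0.75 -0.31  1.91  0.41  0.54  1.88]
rv [-0.0026  0.003   0.003 ]
[-0.0003 -0.0003 -0.1289]
```

Emit:
arm_command(commands=[[[0,0,0,0,0,-0.006,0.015],[0,0,0,0,0,-0.015,0.015],[0,0,0,0,0,-0.028,0.015],[0,0,0,0,0,-0.042,0.015],[0,0,0,0,0,-0.056,0.015],[0,0,0,0,0,-0.07,0.015],[0,0,0,0,0,-0.084,0.015],[0,0,0,0,0,-0.098,0.015],[0,0,0,0,0,-0.112,0.015],[0,0,0,0,0,-0.125,0.015],[0,0,0,0,0,-0.135,0.015],[0,0,0,0,0,-0.138,0.015]]])

```text
t: 5.68
tool_pos: [0.4318, -0.3262, 0.281]
ee_rot: [0.003, -0.074, 0.997, -0.002]
contact_force: [-0.2, 0.3, -0.4]
width: 0.0218
```

Run:
```python
from h import *
go([(.47,-.2,.285),(.4703,.2689,.285)],98.3)
cv2.imwrite("pics/w3.png",env.camera("wrist"))
s=env.camera("side")
crop(s,180,220,180,180,3,"pics/s3.png")
s=env.camera("top")
crop(s,360,220,150,130,4,"pics/t3.png")
```

```text
t 5.68 tcp [ 0.4318 -0.3262  0.281 ] w 0.0218 F [-0.2  0.3 -0.4] q [ 0.82  0.55 -0.42  1.78  0.29  0.87  1.99]
rv [-0.0046  0.0053  0.0029]
[-0.0563  0.1192 -0.0042]
[-0.1257  0.5829 -0.006 ]
```

View pics/w3.png

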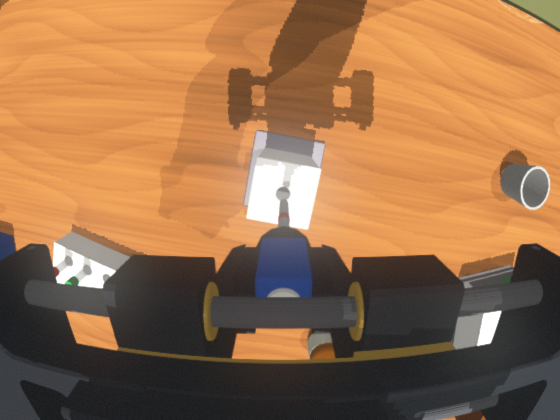

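View pics/s3.png

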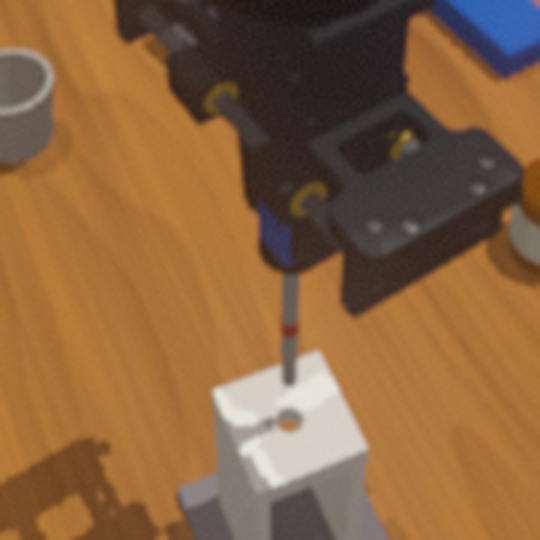

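View pics/t3.png

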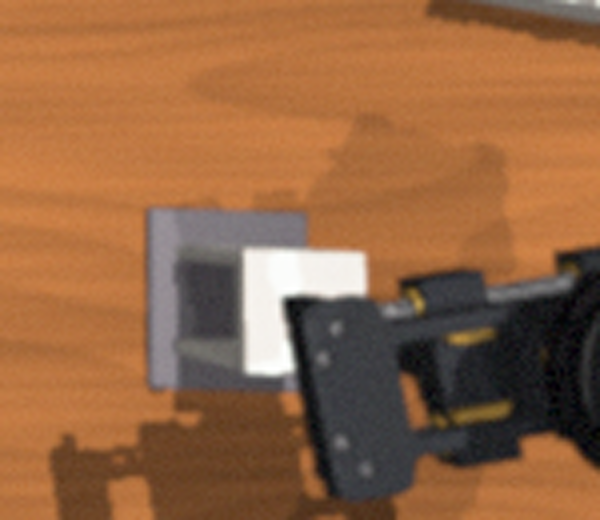

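Emit:
arm_command(commands=[[[-0.001,0.001,0,-0.006,0.02,-0.001,0.015],[-0.002,0.002,0,-0.014,0.05,-0.002,0.015],[-0.002,0.002,0,-0.021,0.085,-0.003,0.015],[-0.002,0.002,0,-0.028,0.12,-0.004,0.015],[-0.002,0.002,0,-0.036,0.155,-0.004,0.015],[-0.002,0.002,0,-0.043,0.19,-0.004,0.015],[-0.002,0.002,0,-0.05,0.225,-0.005,0.015],[-0.002,0.002,0,-0.057,0.26,-0.005,0.015],[-0.002,0.002,0,-0.065,0.295,-0.005,0.015],[-0.002,0.002,0,-0.072,0.33,-0.005,0.015],[-0.002,0.002,0,-0.08,0.365,-0.006,0.015],[-0.002,0.002,0,-0.087,0.4,-0.006,0.015]]])

```text
t: 6.83
tool_pos: [0.4575, 0.0842, 0.2835]
ee_rot: [-0.0, -0.074, 0.997, -0.0]
contact_force: [0.7, 0.2, -1.1]
width: 0.0217
```

Run:
```python
from h import *
go([(.4703,.2689,.26)],98.3)
```

```text
t 6.83 tcp [0.4575 0.0842 0.2835] w 0.0217 F [ 0.7  0.2 -1.1] q [ 0.01  0.45 -0.43  1.97  0.26  0.77  1.15]
rv [-0.0007 -0.0007  0.003 ]
[-0.0399  0.1808  0.0234]
```

Emit:
arm_command(commands=[[[0,0,0,-0.008,0.03,0.004,0.015],[0,0,0,-0.015,0.06,0.008,0.015],[0,0,0,-0.022,0.09,0.013,0.015],[0,0,0,-0.029,0.12,0.018,0.015],[0,0,0,-0.034,0.147,0.023,0.015],[0,0,0,-0.038,0.168,0.03,0.015],[0,0,0,-0.04,0.18,0.036,0.015],[0,0,0,-0.04,0.181,0.043,0.015],[0,0,0,-0.04,0.181,0.043,0.015],[0,0,0,-0.04,0.181,0.043,0.015]]])

```text
t: 7.67
tool_pos: [0.4702, 0.2667, 0.2395]
ee_rot: [-0.001, -0.073, 0.997, -0.002]
contact_force: [0.4, 0.4, -1.1]
width: 0.0217
```

Run:
```python
from h import *
go([(.4703,.2689,.16)],98.3)
w=env.camera("wrist");cv2.imwrite("pics/w4.png",w)
s=env.camera("side");cv2.imwrite("pics/side4.png",s)
crop(s,140,90,120,120,5,"pics/s4.png")
crop(w,210,110,150,190,4,"pics/w4c.png")
```

```text
t 7.67 tcp [0.4702 0.2667 0.2395] w 0.0217 F [ 0.4  0.4 -1.1] q [-0.37  0.61 -0.38  1.82  0.31  0.78  0.81]
rv [-0.0034 -0.0028  0.0012]
[-0.0006  0.0024  0.0795]
```

View pics/s4.png

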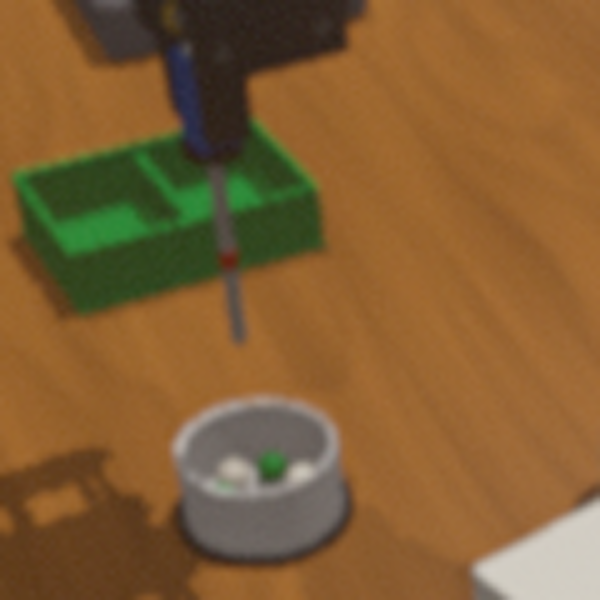

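View pics/w4c.png

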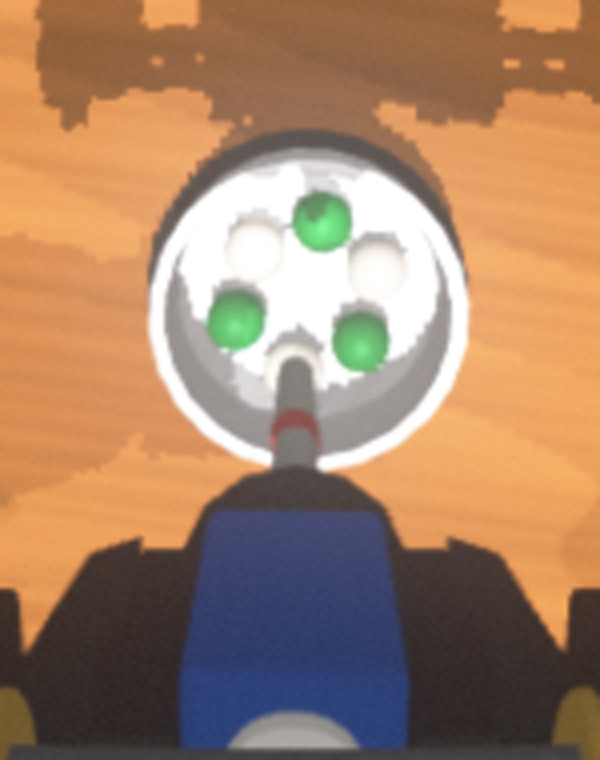

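Run:
```python
from h import *
s=env.state()
print(wproj_tool((0,0,.129)),wproj_tool((.004,0,.129)),wproj_tool((0,0,.079)))
g=lambda x,y:((x+.5)/4-.5+210,(y+.5)/4-.5+110)
for c in [(150,310),(468,310),(309,148),(309,470)]: print(c,watz(*g(*c),.045,s))
for c in [(322,222),(236,319),(361,340)]: print("green",watz(*g(*c),.015,s))
f=lambda x,y:((x+.5)/5-.5+140,(y+.5)/5-.5+90)
for c in [(174,453),(338,447),(256,400),(256,495)]: print("side",c,atz("side",*f(*c),.045))
print(proj("side",s["tool_pos"]-[0,0,.129]),f(239,343),"mark",proj("side",s["tool_pos"]-[0,0,.079]),f(229,260))
go([],98.3)
```

```text
[283.96005492 202.91855655] [283.96120962 198.29994364] [284.14625793 220.52345796]
(150, 310) [0.4759487  0.22859619 0.045     ]
(468, 310) [0.46386222 0.31089017 0.045     ]
(309, 148) [0.42828618 0.26353597 0.045     ]
(309, 470) [0.51335346 0.27616635 0.045     ]
green [0.45048394 0.27077721 0.015     ]
green [0.48150099 0.25070913 0.015     ]
green [0.48239849 0.28684152 0.015     ]
side (174, 453) [0.42873207 0.27946517 0.045     ]
side (338, 447) [0.50747818 0.24942277 0.045     ]
side (256, 400) [0.48107735 0.3076187  0.045     ]
side (256, 495) [0.45684073 0.22779433 0.045     ]
[188.53346461 157.53148537] (187.4, 158.2) mark [186.07741921 140.36099939] (185.4, 141.6)
t 7.77 tcp [0.4708 0.267  0.2404] w 0.0216 F [ 0.1 -0.2 -0.2] q [-0.37  0.6  -0.38  1.82  0.31  0.78  0.81]
rv [-0.0022 -0.0009  0.0004]
```

Run:
```python
from h import *
go([(.47,.2685,.2),(.47,.2685,.141)],98.3)
```

```text
t 7.77 tcp [0.4708 0.267  0.2404] w 0.0216 F [ 0.1 -0.2 -0.2] q [-0.37  0.6  -0.38  1.82  0.31  0.78  0.81]
rv [-0.0022 -0.0009  0.0004]
[0.0006 0.0017 0.0404]
[0.0005 0.0018 0.0994]
```

Emit:
arm_command(commands=[[[-0.002,-0.001,0,0.0005,0.0017,0.012,0.015],[-0.002,-0.001,0,0.0005,0.0017,0.026,0.015],[-0.002,-0.001,0,0.0005,0.0017,0.04,0.015],[-0.002,-0.001,0,0.0005,0.0017,0.052,0.015],[-0.002,-0.001,0,0.0005,0.0017,0.063,0.015],[-0.002,-0.001,0,0.0005,0.0017,0.074,0.015],[-0.002,-0.001,0,0.0005,0.0017,0.084,0.015],[-0.002,-0.001,0,0.0005,0.0017,0.092,0.015],[-0.002,-0.001,0,0.0005,0.0017,0.097,0.015],[-0.002,-0.001,0,0.0005,0.0017,0.099,0.015],[-0.002,-0.001,0,0.0005,0.0017,0.099,0.015]]])

```text
t: 8.68
tool_pos: [0.4701, 0.2682, 0.1413]
ee_rot: [-0.0, -0.072, 0.997, -0.0]
contact_force: [-0.5, -0.2, -0.9]
width: 0.0215
```

Run:
```python
from h import *
w=env.camera("wrist");cv2.imwrite("pics/w5.png",w)
crop(w,210,150,150,150,4,"pics/w5c.png")
print(env.state()["wrist_torque"])
r=.017
go([(.47,.2685,.141)],98.3)
go([(.47+r*np.cos(a),.2685+r*np.sin(a),.141) for a in np.radians(np.arange(0,195,15))],98.3)
```

```text
[-0.00385002  0.03999748  0.02210264]
t 8.73 tcp [0.4702 0.2684 0.1416] w 0.0219 F [-0.  -0.4 -1.5] q [-0.42  0.75 -0.3   1.91  0.4   0.54  0.72]
rv [-0.0001  0.0004  0.0003]
[0.0002 0.0001 0.0006]
t 8.73 tcp [0.4702 0.2684 0.1416] w 0.0219 F [-0.  -0.4 -1.5] q [-0.42  0.75 -0.3   1.91  0.4   0.54  0.72]
rv [-0.0001  0.0004  0.0003]
[-0.0166 -0.0024  0.0006]
[-0.0167  0.0021  0.0006]
[-0.0156  0.0064  0.0006]
[-0.0135  0.0103  0.0006]
[-0.0104  0.0134  0.0006]
[-0.0065  0.0157  0.0006]
[-0.0023  0.0169  0.0006]
[0.0022 0.017  0.0006]
[0.0065 0.0159 0.0006]
[0.0103 0.0137 0.0006]
[0.0135 0.0106 0.0006]
[0.0158 0.0068 0.0006]
[0.017  0.0026 0.0006]
```

View pics/w5c.png

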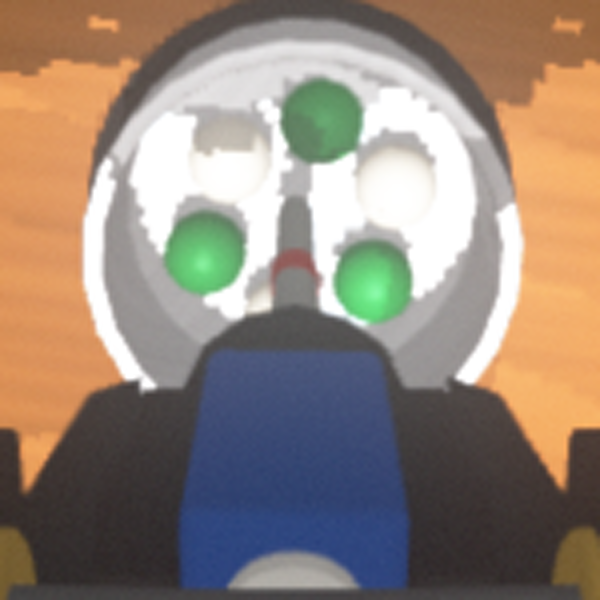

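Emit:
arm_command(commands=[[[0,0,0,0.0039,0.001,0.0005,0.015],[0,0,0,0.0052,0.003,0.0005,0.015],[0,0,0,0.0057,0.0057,0.0005,0.015],[0,0,0,0.005,0.0087,0.0005,0.015],[0,0,0,0.0031,0.0116,0.0005,0.015],[0,0,0,0,0.013,0.0005,0.015],[0,0,0,-0.0036,0.0135,0.0005,0.015],[0,0,0,-0.0075,0.013,0.0005,0.015],[0,0,0,-0.0113,0.0113,0.0005,0.015],[0,0,0,-0.0143,0.0083,0.0005,0.015],[0,0,0,-0.0164,0.0044,0.0005,0.015],[0,0,0,-0.017,0,0.0005,0.015]]])

```text
t: 9.73
tool_pos: [0.4876, 0.2703, 0.141]
ee_rot: [0.0, -0.072, 0.997, -0.0]
contact_force: [0.3, -0.5, -0.6]
width: 0.0218
```

```bash
cat > circ.py <<'E'
from h import *
import sys
def circ(start,n=12,r=.017,step=15,z=.141):
    T=target(98.3)
    pts=[np.array([.47,.2685,z])+T.apply([r*np.cos(a),r*np.sin(a),0]) for a in np.radians(start+step*np.arange(1,n+1))]
    go(pts,98.3)
    s=env.state();d=T.inv().apply(s["tool_pos"]-[.47,.2685,0]);print("now r",np.hypot(*d[:2]),np.degrees(np.arctan2(d[1],d[0])),s["wrist_torque"])
circ(float(sys.argv[1]),*( [12,.017,float(sys.argv[2])] if len(sys.argv)>2 else []))
E
python3 circ.py 180
python3 - <<'E'
from h import *
w=env.camera("wrist");crop(w,210,150,150,150,3,"pics/w6c.png")
E
```

```text
t 9.73 tcp [0.4876 0.2703 0.141 ] w 0.0218 F [ 0.3 -0.5 -0.6] q [-0.41  0.76 -0.31  1.86  0.4   0.58  0.75]
rv [-0.0002  0.0006 -0.0004]
[ 0.0013 -0.0036  0.    ]
[ 0.003  -0.0077  0.    ]
[ 0.0057 -0.0112  0.    ]
[ 0.0092 -0.0139  0.    ]
[ 0.0133 -0.0156 -0.    ]
[ 0.0177 -0.0162 -0.    ]
[ 0.0221 -0.0156 -0.    ]
[ 0.0262 -0.0139 -0.    ]
[ 0.0297 -0.0112 -0.    ]
[ 0.0324 -0.0077 -0.    ]
[ 0.0341 -0.0036 -0.    ]
[ 0.0347  0.0008 -0.    ]
now r 0.017732198005666527 -177.41024580441726 [-0.01396031  0.03437606 -0.00768403]
```

View pics/w6c.png

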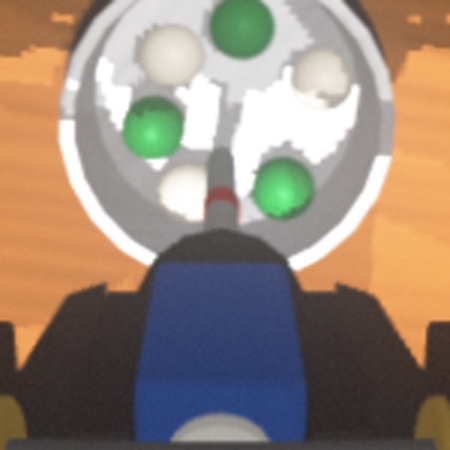

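Emit:
arm_command(commands=[[[0,0,0,0.001,-0.0036,0,0.015],[0,0,0,0.003,-0.0077,0,0.015],[0,0,0,0.0057,-0.0112,0,0.015],[0,0,0,0.0092,-0.0139,0,0.015],[0,0,0,0.0133,-0.0156,0,0.015],[0,0,0,0.0177,-0.0162,0,0.015],[0,0,0,0.0221,-0.0156,0,0.015],[0,0,0,0.0262,-0.0139,0,0.015],[0,0,0,0.0297,-0.0112,0,0.015],[0,0,0,0.0324,-0.0077,0,0.015],[0,0,0,0.0341,-0.0036,0,0.015],[0,0,0,0.0347,0.0008,0,0.015]]])

```text
t: 10.78
tool_pos: [0.4538, 0.2645, 0.1411]
ee_rot: [0.001, -0.071, 0.997, -0.001]
contact_force: [1.7, 1.2, -0.4]
width: 0.0218
```

```bash
python3 circ.py 0
python3 - <<'E'
from h import *
w=env.camera("wrist");crop(w,210,150,150,150,3,"pics/w7c.png")
E
```

```text
t 10.78 tcp [0.4538 0.2645 0.1411] w 0.0218 F [ 1.7  1.2 -0.4] q [-0.44  0.73 -0.29  1.96  0.4   0.51  0.7 ]
rv [-0.0024  0.0011 -0.0024]
[-0.0002  0.006   0.0001]
[-0.0019  0.0101  0.0001]
[-0.0046  0.0137  0.    ]
[-0.0081  0.0164  0.    ]
[-0.0122  0.0181  0.    ]
[-0.0166  0.0187  0.    ]
[-0.021   0.0181  0.0001]
[-0.0251  0.0164  0.0001]
[-0.0286  0.0137  0.0001]
[-0.0313  0.0102  0.0001]
[-0.033   0.0061  0.0001]
[-0.0336  0.0017  0.0001]
now r 0.01671827180005907 -5.560549816279816 [ 0.31580222 -0.66299831  0.00796809]
```

View pics/w7c.png

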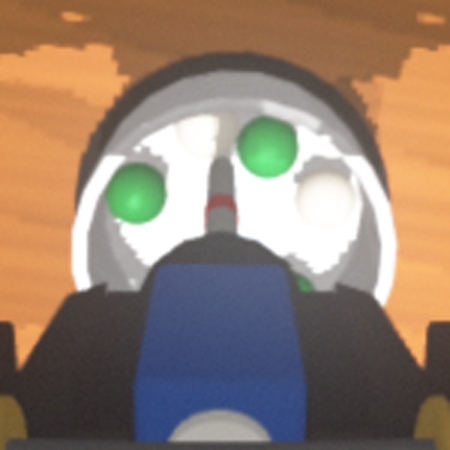

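Emit:
arm_command(commands=[[[0,0,0,-0.0003,0.006,0,0.015],[0,0,0,-0.0019,0.0101,0,0.015],[0,0,0,-0.0046,0.0137,0,0.015],[0,0,0,-0.0081,0.0164,0,0.015],[0,0,0,-0.0122,0.0181,0,0.015],[0,0,0,-0.0166,0.0187,0,0.015],[0,0,0,-0.021,0.0181,0,0.015],[0,0,0,-0.0251,0.0164,0,0.015],[0,0,0,-0.0286,0.0137,0,0.015],[0,0,0,-0.0313,0.0102,0,0.015],[0,0,0,-0.033,0.0061,0,0.015],[0,0,0,-0.0336,0.0017,0,0.015]]], force=55)

```text
t: 11.83
tool_pos: [0.4866, 0.2723, 0.1411]
ee_rot: [0.001, -0.072, 0.997, -0.0]
contact_force: [0.5, -0.2, -1.5]
width: 0.0212
```

```bash
python3 circ.py 180
```

```text
t 11.83 tcp [0.4866 0.2723 0.1411] w 0.0212 F [ 0.5 -0.2 -1.5] q [-0.41  0.76 -0.31  1.86  0.39  0.57  0.74]
rv [-0.0004  0.0011 -0.001 ]
[ 0.0005 -0.0058  0.0001]
[ 0.0022 -0.0099  0.0001]
[ 0.0049 -0.0134  0.0001]
[ 0.0084 -0.0161  0.0001]
[ 0.0125 -0.0178  0.0001]
[ 0.0169 -0.0184  0.0001]
[ 0.0213 -0.0178  0.0001]
[ 0.0254 -0.0161  0.    ]
[ 0.0289 -0.0134  0.    ]
[ 0.0316 -0.0099  0.    ]
[ 0.0334 -0.0058  0.    ]
[ 0.0339 -0.0014  0.    ]
now r 0.01699210996623999 175.38137803197534 [ 0.05654767 -0.00309591 -0.02669829]
```

Emit:
arm_command(commands=[[[0,0,0,0.0005,-0.0058,0,0.015],[0,0,0,0.0022,-0.0099,0,0.015],[0,0,0,0.0049,-0.0134,0,0.015],[0,0,0,0.0084,-0.0161,0,0.015],[0,0,0,0.0125,-0.0178,0,0.015],[0,0,0,0.0169,-0.0184,0,0.015],[0,0,0,0.0213,-0.0178,0,0.015],[0,0,0,0.0254,-0.0161,0,0.015],[0,0,0,0.0289,-0.0134,0,0.015],[0,0,0,0.0316,-0.0099,0,0.015],[0,0,0,0.0334,-0.0058,0,0.015],[0,0,0,0.0339,-0.0014,0,0.015]]])

```text
t: 12.83
tool_pos: [0.4532, 0.2661, 0.1411]
ee_rot: [0.001, -0.072, 0.997, -0.001]
contact_force: [2.5, -0.3, -0.6]
width: 0.0213
```

```bash
python3 circ.py 0
python3 - <<'E'
from h import *
w=env.camera("wrist");crop(w,210,150,150,150,3,"pics/w8c.png")
E
```

```text
t 12.83 tcp [0.4532 0.2661 0.1411] w 0.0213 F [ 2.5 -0.3 -0.6] q [-0.45  0.73 -0.29  1.96  0.4   0.51  0.7 ]
rv [-0.0012  0.0015 -0.0008]
[-0.0005  0.0044  0.0001]
[-0.0022  0.0085  0.0001]
[-0.0049  0.012   0.0001]
[-0.0085  0.0147  0.0001]
[-0.0126  0.0164  0.0001]
[-0.017   0.017   0.0001]
[-0.0214  0.0164  0.0001]
[-0.0255  0.0147  0.0001]
[-0.029   0.012   0.0001]
[-0.0317  0.0085  0.0001]
[-0.0334  0.0044  0.0001]
[-0.034  -0.      0.0001]
now r 0.01696811510995196 0.09703974074954261 [-0.03233153 -0.59379839  0.0263692 ]
```

View pics/w8c.png

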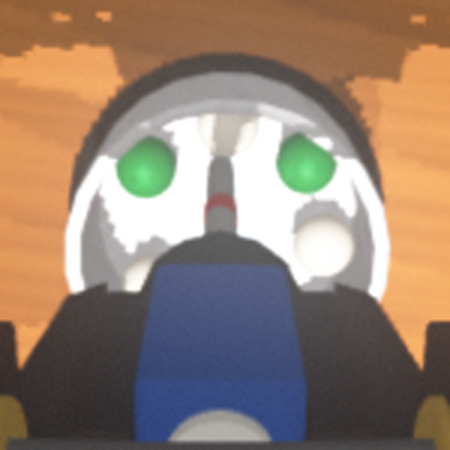

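The beads are moving, but the 17 mm circle pinches some of them against the wall. I'll widen it to 19 mm so the rod drives them round.

```bash
sed -i 's/\.017/.0195/g' circ.py; python3 circ.py 0
```

```text
t 12.88 tcp [0.4533 0.2677 0.1412] w 0.0213 F [ 1.1  1.2 -0.4] q [-0.45  0.73 -0.29  1.96  0.4   0.51  0.7 ]
rv [0.0007 0.0024 0.0003]
[0.0022 0.0034 0.0002]
[0.0003 0.0081 0.0002]
[-0.0028  0.0122  0.0002]
[-0.0069  0.0153  0.0002]
[-0.0116  0.0172  0.0003]
[-0.0166  0.0179  0.0003]
[-0.0217  0.0172  0.0003]
[-0.0264  0.0152  0.0003]
[-0.0304  0.0121  0.0003]
[-0.0335  0.0081  0.0003]
[-0.0354  0.0034  0.0003]
[-0.0361 -0.0016  0.0003]
now r 0.016682602532025255 5.6058044018836695 [ 0.11386864 -0.51874722 -0.01313329]
```

Emit:
arm_command(commands=[[[0,0,0,0.0005,0.0042,0,0.015],[0,0,0,0,0.0088,0,0.015],[0,0,0,-0.0028,0.0128,0,0.015],[0,0,0,-0.0069,0.016,0,0.015],[0,0,0,-0.0116,0.018,0,0.015],[0,0,0,-0.0166,0.0187,0,0.015],[0,0,0,-0.0217,0.018,0,0.015],[0,0,0,-0.0264,0.016,0,0.015],[0,0,0,-0.0304,0.0128,0,0.015],[0,0,0,-0.0335,0.0088,0,0.015],[0,0,0,-0.0354,0.004,0,0.015],[0,0,0,-0.0361,-0.001,0,0.015]]])

```text
t: 13.88
tool_pos: [0.4884, 0.272, 0.1411]
ee_rot: [0.0, -0.073, 0.997, 0.001]
contact_force: [-2.8, -0.9, -0.8]
width: 0.0219
```

```bash
python3 circ.py 180
```

```text
t 13.88 tcp [0.4884 0.272  0.1411] w 0.0219 F [-2.8 -0.9 -0.8] q [-0.41  0.76 -0.31  1.86  0.39  0.58  0.75]
rv [0.0015 0.0008 0.0009]
[-0.0001 -0.0058  0.    ]
[ 0.0019 -0.0105  0.    ]
[ 0.005  -0.0146  0.    ]
[ 0.009  -0.0177  0.    ]
[ 0.0137 -0.0196  0.    ]
[ 0.0188 -0.0203  0.    ]
[ 0.0238 -0.0196  0.    ]
[ 0.0285 -0.0177  0.    ]
[ 0.0326 -0.0146  0.    ]
[ 0.0357 -0.0105  0.    ]
[ 0.0376 -0.0058  0.    ]
[ 0.0383 -0.0008  0.    ]
now r 0.018774727908331575 177.5754115349338 [-0.28801323  0.83541505  0.04218888]
```

Emit:
arm_command(commands=[[[0,0,0,0,-0.0055,0,0.015],[0,0,0,0.0019,-0.0105,0,0.015],[0,0,0,0.005,-0.0146,0,0.015],[0,0,0,0.009,-0.0177,0,0.015],[0,0,0,0.0137,-0.0196,0,0.015],[0,0,0,0.0188,-0.0203,0,0.015],[0,0,0,0.0238,-0.0196,0,0.015],[0,0,0,0.0285,-0.0177,0,0.015],[0,0,0,0.0326,-0.0146,0,0.015],[0,0,0,0.0357,-0.0105,0,0.015],[0,0,0,0.0376,-0.0058,0,0.015],[0,0,0,0.0383,-0.0008,0,0.015]]])

```text
t: 14.88
tool_pos: [0.4501, 0.2651, 0.141]
ee_rot: [-0.0, -0.073, 0.997, -0.0]
contact_force: [3.1, -2.6, 0.6]
width: 0.0217
```

```bash
python3 circ.py 0
python3 - <<'E'
from h import *
w=env.camera("wrist");crop(w,210,150,150,150,3,"pics/w9c.png")
E
```

```text
t 14.88 tcp [0.4501 0.2651 0.141 ] w 0.0217 F [ 3.1 -2.6  0.6] q [-0.45  0.73 -0.29  1.97  0.4   0.5   0.7 ]
rv [-0.0007 -0.0003  0.0012]
[-0.0014  0.0055 -0.    ]
[-0.0033  0.0102 -0.    ]
[-0.0064  0.0142 -0.0001]
[-0.0105  0.0173 -0.0001]
[-0.0152  0.0193 -0.0001]
[-0.0202  0.0199 -0.0001]
[-0.0253  0.0192 -0.0001]
[-0.03    0.0173 -0.0001]
[-0.034   0.0142 -0.0001]
[-0.0371  0.0101 -0.0001]
[-0.039   0.0054 -0.0001]
[-0.0397  0.0004 -0.0001]
now r 0.020208396630914366 -1.2547665250204971 [-0.55743679 -1.09263146  0.01158493]
```

View pics/w9c.png

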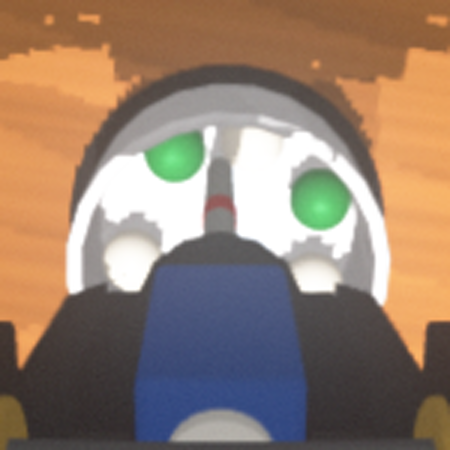

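Emit:
arm_command(commands=[[[0,0,0,-0.0012,0.0055,0,0.015],[0,0,0,-0.0033,0.0102,0,0.015],[0,0,0,-0.0064,0.0142,0,0.015],[0,0,0,-0.0105,0.0173,0,0.015],[0,0,0,-0.0152,0.0193,0,0.015],[0,0,0,-0.0202,0.0199,0,0.015],[0,0,0,-0.0253,0.0192,0,0.015],[0,0,0,-0.03,0.0173,0,0.015],[0,0,0,-0.034,0.0142,0,0.015],[0,0,0,-0.0371,0.0101,0,0.015],[0,0,0,-0.039,0.0054,0,0.015],[0,0,0,-0.0397,0.0004,0,0.015]]])

```text
t: 15.93
tool_pos: [0.489, 0.2736, 0.141]
ee_rot: [-0.0, -0.074, 0.997, 0.002]
contact_force: [-3.9, 0.5, -0.9]
width: 0.0217
```

```bash
python3 circ.py 180
```

```text
t 15.93 tcp [0.489  0.2736 0.141 ] w 0.0217 F [-3.9  0.5 -0.9] q [-0.41  0.77 -0.31  1.85  0.39  0.58  0.75]
rv [ 0.003  -0.      0.0026]
[ 0.0008 -0.0073  0.    ]
[ 0.0027 -0.012   0.    ]
[ 0.0058 -0.016  -0.    ]
[ 0.0099 -0.0191 -0.    ]
[ 0.0146 -0.0211 -0.    ]
[ 0.0196 -0.0217 -0.    ]
[ 0.0247 -0.021  -0.    ]
[ 0.0294 -0.0191 -0.    ]
[ 0.0334 -0.016  -0.    ]
[ 0.0365 -0.0119  0.    ]
[ 0.0384 -0.0072  0.    ]
[ 0.0391 -0.0022  0.    ]
now r 0.019703688112341966 173.41746821354818 [ 0.32484696  1.59791267 -0.04659643]
```

Emit:
arm_command(commands=[[[0,0,0,0.0008,-0.0065,0,0.015],[0,0,0,0.0027,-0.0115,0,0.015],[0,0,0,0.0058,-0.0155,0,0.015],[0,0,0,0.0099,-0.0186,0,0.015],[0,0,0,0.0146,-0.0205,0,0.015],[0,0,0,0.0196,-0.0212,0,0.015],[0,0,0,0.0247,-0.0205,0,0.015],[0,0,0,0.0294,-0.0186,0,0.015],[0,0,0,0.0334,-0.0155,0,0.015],[0,0,0,0.0365,-0.0115,0,0.015],[0,0,0,0.0384,-0.007,0,0.015],[0,0,0,0.0391,-0.002,0,0.015]]])

```text
t: 16.93
tool_pos: [0.4514, 0.2668, 0.1414]
ee_rot: [0.001, -0.074, 0.997, 0.002]
contact_force: [2.9, 1.6, -0.5]
width: 0.0216
```

Run:
```python
from h import *
go([(.47,.2685,.141),(.47,.2685,.145),(.47,.2685,.29)],98.3)
print(env.state()["wrist_torque"])
w=env.camera("wrist");crop(w,210,150,150,150,3,"pics/w10c.png")
```

```text
t 16.93 tcp [0.4514 0.2668 0.1414] w 0.0216 F [ 2.9  1.6 -0.5] q [-0.44  0.73 -0.29  1.96  0.4   0.5   0.7 ]
rv [0.0039 0.0022 0.0024]
[-0.0186 -0.001   0.0004]
[-0.0186 -0.001  -0.0036]
[-0.0189 -0.0005 -0.1486]
[ 0.43446161 -0.75817206  0.02611408]
```

View pics/w10c.png

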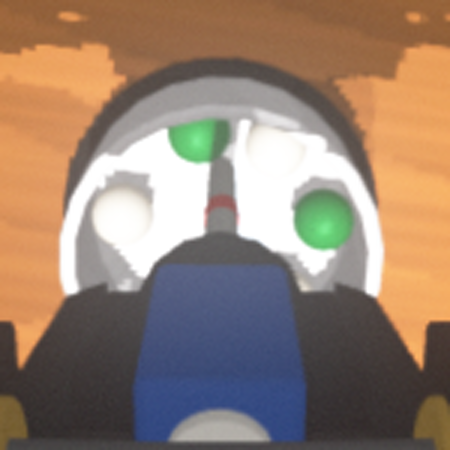

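Emit:
arm_command(commands=[[[0.001,0.001,0,-0.005,0,0,0.015],[0.003,0.002,0.002,-0.011,0,0,0.015],[0.003,0.002,0.002,-0.016,-0.001,0,0.015],[0.003,0.002,0.002,-0.0186,-0.001,-0.001,0.015],[0.003,0.002,0.002,-0.0186,-0.001,-0.01,0.015],[0.003,0.002,0.002,-0.0186,-0.001,-0.022,0.015],[0.003,0.002,0.002,-0.0187,-0.001,-0.038,0.015],[0.003,0.002,0.002,-0.0187,-0.001,-0.058,0.015],[0.003,0.002,0.002,-0.0188,-0.001,-0.08,0.015],[0.003,0.002,0.002,-0.0188,-0.001,-0.102,0.015],[0.003,0.002,0.002,-0.0188,-0.001,-0.12,0.015],[0.003,0.002,0.002,-0.0188,-0.001,-0.135,0.015]]])

```text
t: 17.98
tool_pos: [0.469, 0.2689, 0.2784]
ee_rot: [-0.0, -0.073, 0.997, 0.001]
contact_force: [0.0, -0.0, -1.5]
width: 0.0215
```

Run:
```python
from h import *
go([(.5975,.0428,.29)],98.3)
w=env.camera("wrist");crop(w,190,100,180,200,3,"pics/w11c.png")
s=env.camera("side");crop(s,140,70,120,120,5,"pics/s11.png")
print(wproj_tool((0,0,.129)),wproj_tool((0,0,.079)))
sp=env.state()["tool_pos"];print(proj("side",sp-[0,0,.129]),proj("side",sp-[0,0,.079]))
```

```text
t 17.98 tcp [0.469  0.2689 0.2784] w 0.0215 F [ 0.  -0.  -1.5] q [-0.35  0.56 -0.4   1.78  0.27  0.86  0.83]
rv [ 0.0022 -0.0003  0.0019]
[-0.0941 -0.2425 -0.0122]
[283.97042991 202.92435612] [284.15865067 220.53041125]
[186.00586853 143.88168634] [183.41292323 125.88215215]
```

View pics/w11c.png

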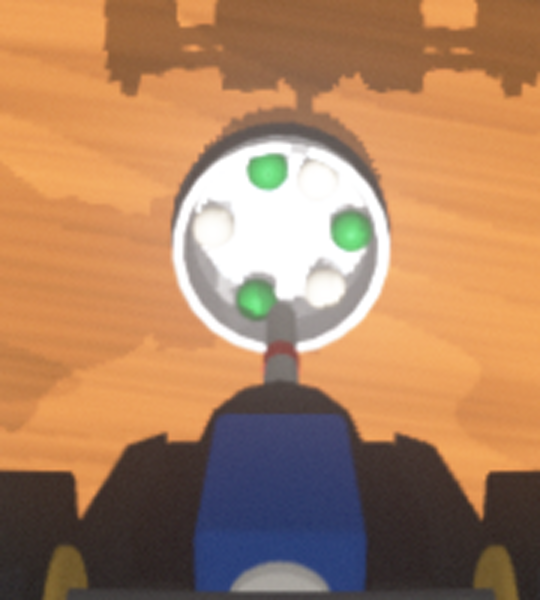

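View pics/s11.png

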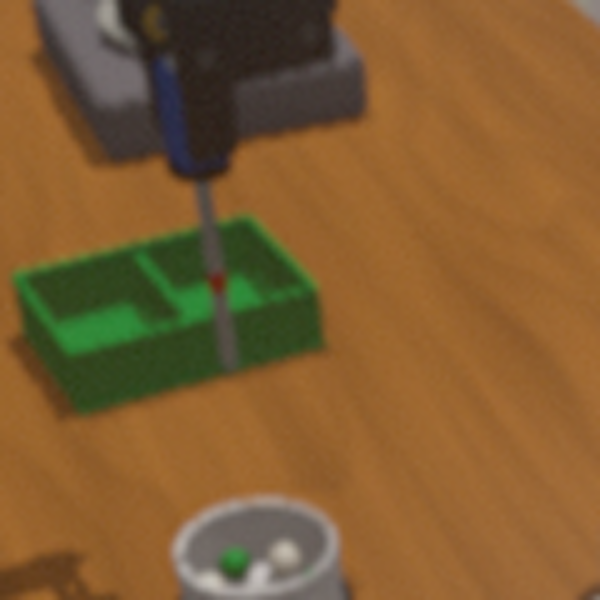

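Emit:
arm_command(commands=[[[0,0,0,-0.006,-0.015,-0.003,0.015],[0.001,0,0,-0.015,-0.04,-0.007,0.015],[0.002,0,0.001,-0.026,-0.068,-0.012,0.015],[0.002,0,0.001,-0.037,-0.096,-0.012,0.015],[0.002,0,0.001,-0.048,-0.124,-0.012,0.015],[0.002,0,0.001,-0.059,-0.152,-0.012,0.015],[0.002,0,0.001,-0.07,-0.18,-0.01,0.015],[0.002,0,0.001,-0.08,-0.206,-0.005,0.015],[0.002,0,0.001,-0.088,-0.228,0,0.015],[0.002,0,0.001,-0.093,-0.24,0.004,0.015],[0.002,0,0.001,-0.094,-0.2425,0.006,0.015],[0.002,0,0.001,-0.094,-0.2425,0.006,0.015]]])

```text
t: 19.08
tool_pos: [0.5976, 0.0435, 0.2711]
ee_rot: [0.0, -0.072, 0.997, 0.001]
contact_force: [0.3, 0.9, -1.3]
width: 0.0217
```

Run:
```python
from h import *
import json
go([(.5975,.0428,.25)],98.3)
s=env.state()
w=env.camera("wrist");cv2.imwrite("pics/w12.png",w);crop(w,200,110,170,190,4,"pics/w12c.png")
p=[];q=[]
i=env.camera("side");cv2.imwrite("pics/side12.png",i);crop(i,225,130,110,130,6,"pics/s12.png")
i=env.camera("top");cv2.imwrite("pics/top12.png",i)
for _ in range(1): pass
go([],98.3)
```

```text
t 19.08 tcp [0.5976 0.0435 0.2711] w 0.0217 F [ 0.3  0.9 -1.3] q [ 0.08  0.64 -0.4   1.61  0.29  0.94  1.29]
rv [ 0.0026  0.0006 -0.0004]
[ 0.0002 -0.0007  0.0211]
t 19.23 tcp [0.5976 0.0462 0.2726] w 0.0217 F [ 0.9 -0.3 -1.2] q [ 0.08  0.64 -0.41  1.61  0.29  0.94  1.29]
rv [0.0036 0.0031 0.0039]
```

View pics/w12c.png

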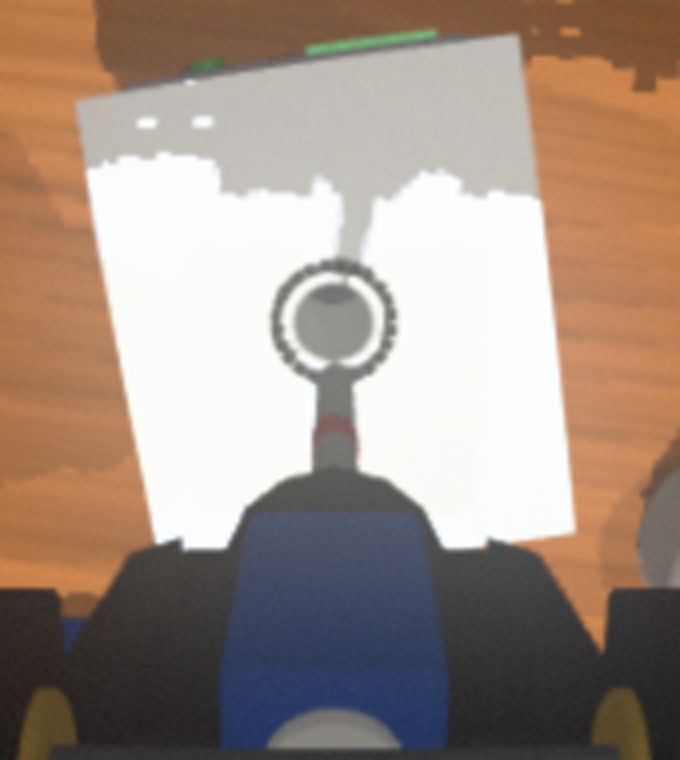

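View pics/s12.png

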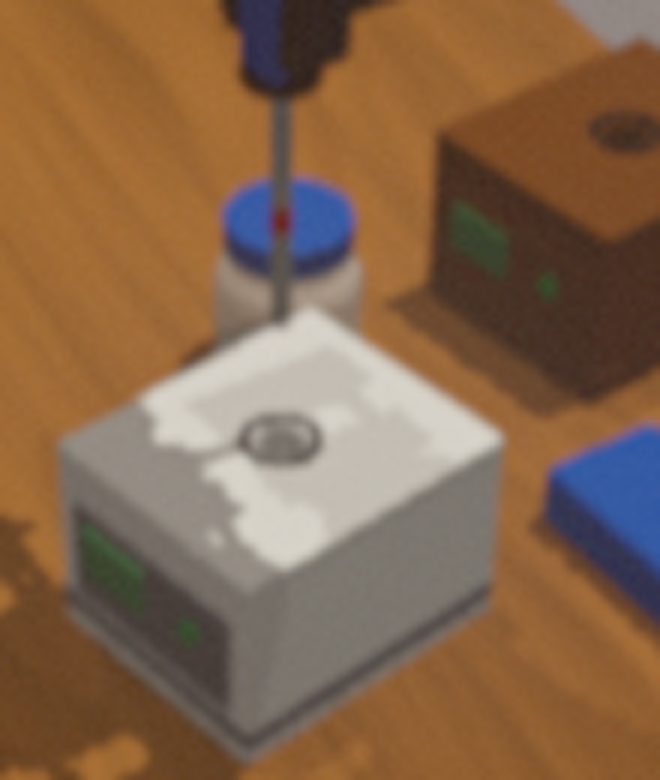

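View pics/top12.png

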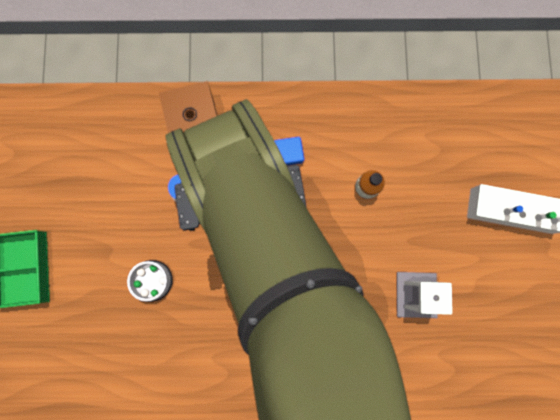

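Emit:
arm_command(commands=[[[0,0,0,0,0,0,0.015],[0,0,0,0,0,0,0.015],[0,0,0,0,0,0,0.015]]])

```text
t: 19.48
tool_pos: [0.5974, 0.0474, 0.2729]
ee_rot: [0.002, -0.075, 0.997, 0.002]
contact_force: [0.4, -0.2, -1.0]
width: 0.0215
```

Run:
```python
from h import *
P=[]
for k in range(3):
    s=env.state();P.append(s["tool_pos"]);print(s["t"],np.round(s["tool_pos"],4),np.round((Rs(s).inv()*target(98.3)).as_rotvec(),4))
    w=env.camera("wrist")
    cv2.imwrite(f"pics/w13_{k}.png",w)
s["tool_pos"]=np.mean(P,0)
g=lambda x,y:((x+.5)/4-.5+200,(y+.5)/4-.5+110)
crop(w,200,110,170,190,4,"pics/w13c.png")
gr=cv2.cvtColor(w,cv2.COLOR_BGR2GRAY)
crop(w,255,160,60,55,12,"pics/w13d.png")
```

```text
19.4833 [0.5974 0.0474 0.2729] [0.004  0.0035 0.0057]
19.5333 [0.5975 0.0469 0.2729] [0.0037 0.0035 0.0051]
19.5833 [0.5975 0.0466 0.2728] [0.0035 0.0034 0.0046]
```

View pics/w13d.png

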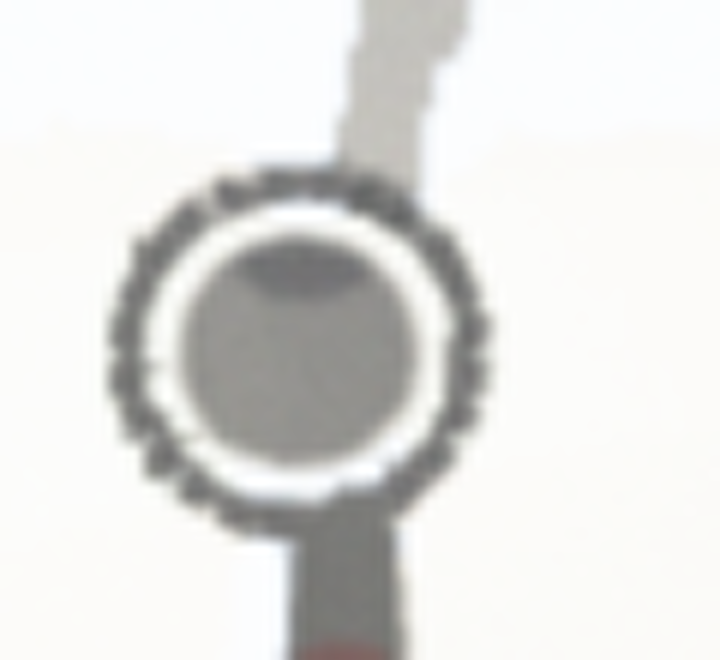

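Run:
```python
from h import *
g=lambda x,y:((x+.5)/12-.5+255,(y+.5)/12-.5+160)
s=env.state();s["tool_pos"]=np.array([.5975,.0466,.2728])
for n,c,z in (("bore",(298,350),.09),("ring",(300,350),.091)):
    print(n,watz(*g(*c),z,s))
# relative, tool frame vertical
print("tip pred px",wproj_tool((0,0,.129)),"seen tip end",g(365,490))
# side bore
f=lambda x,y:((x+.5)/6-.5+225,(y+.5)/6-.5+130)
print("side ring",atz("side",*f(280,440),.091))
for z in (.142,.192): print(proj("side",[.5976,.0445,z]))
print(f(281,325),f(281.5,220))
go([],98.3)
crop(cv2.imread("pics/top0.png"),235,205,30,30,20,"pics/bore_top.png")
i=cv2.imread("pics/side0.png");crop(i,250,180,45,45,14,"pics/bore_side.png")
```

```text
bore [0.59753861 0.04273333 0.09      ]
ring [0.59730564 0.04287513 0.091     ]
tip pred px [283.9722945  202.92660598] seen tip end (284.9583333333333, 200.375)
side ring [0.59492529 0.04194278 0.091     ]
[271.99042635 184.24006942]
[272.15184602 165.63118707]
(271.4166666666667, 183.75) (271.5, 166.25)
t 19.63 tcp [0.5976 0.0464 0.2727] w 0.0215 F [ 0.2  0.3 -0.6] q [ 0.08  0.64 -0.4   1.61  0.29  0.94  1.29]
rv [0.0035 0.0033 0.0042]
```

View pics/bore_top.png

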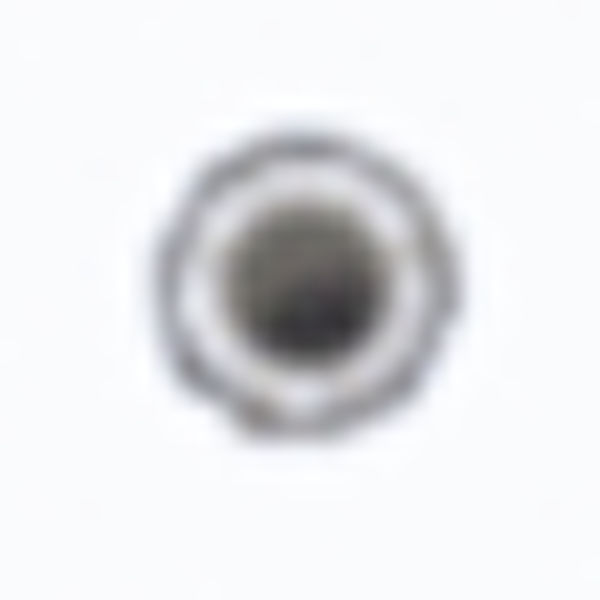

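View pics/bore_side.png

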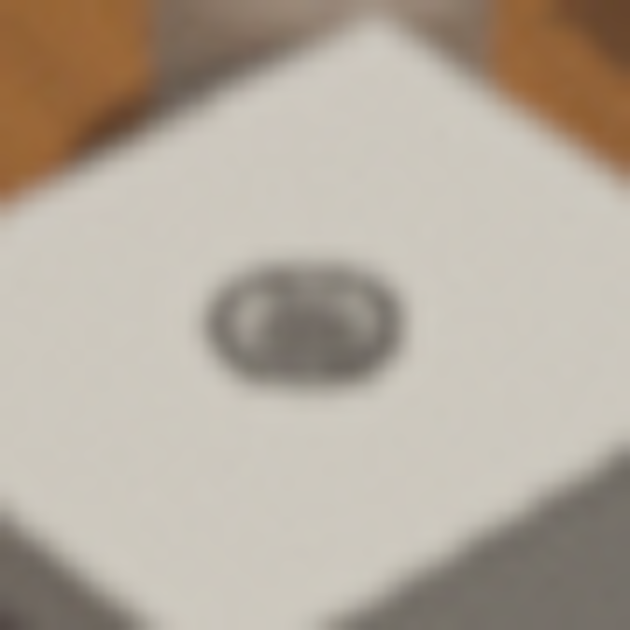

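Run:
```python
from h import *
go([(.597,.0426,.237)],98.3)
```

```text
t 19.63 tcp [0.5976 0.0464 0.2727] w 0.0215 F [ 0.2  0.3 -0.6] q [ 0.08  0.64 -0.4   1.61  0.29  0.94  1.29]
rv [0.0035 0.0033 0.0042]
[ 0.0013 -0.0038  0.0357]
```

Emit:
arm_command(commands=[[[0.001,0.0005,0.001,0.0003,-0.001,0.003,0.015],[0.002,0.001,0.002,0.0007,-0.002,0.009,0.015],[0.004,0.001,0.003,0.001,-0.003,0.017,0.015],[0.004,0.001,0.003,0.0013,-0.0038,0.025,0.015],[0.004,0.001,0.003,0.0013,-0.0038,0.031,0.015],[0.004,0.001,0.003,0.0013,-0.0038,0.035,0.015],[0.004,0.001,0.003,0.0013,-0.0038,0.0357,0.015],[0.004,0.001,0.003,0.0013,-0.0038,0.0357,0.015],[0.004,0.001,0.003,0.0013,-0.0038,0.0357,0.015],[0.004,0.001,0.003,0.0013,-0.0038,0.0357,0.015],[0.004,0.001,0.003,0.0013,-0.0038,0.0357,0.015],[0.004,0.001,0.003,0.0013,-0.0038,0.0357,0.015]]])

```text
t: 20.63
tool_pos: [0.5972, 0.0426, 0.2373]
ee_rot: [0.002, -0.073, 0.997, -0.0]
contact_force: [-0.0, -0.7, -0.7]
width: 0.0217
```

Run:
```python
from h import *
go([(.597,.0426,.169)],98.3)
w=env.camera("wrist");cv2.imwrite("pics/w14.png",w);crop(w,245,160,80,70,9,"pics/w14c.png")
go([(.597,.0426,.169)],98.3)
i=env.camera("side");crop(i,245,150,60,60,10,"pics/s14.png")
go([(.597,.0426,.169)],98.3)
s=env.state()["tool_pos"]
print(proj("side",s-[0,0,.129]),proj("side",s-[0,0,.079]))
```

```text
t 20.63 tcp [0.5972 0.0426 0.2373] w 0.0217 F [-0.  -0.7 -0.7] q [ 0.07  0.68 -0.39  1.66  0.32  0.87  1.27]
rv [-0.0005  0.003   0.0012]
[0.0004 0.     0.0683]
t 20.68 tcp [0.5971 0.0426 0.2373] w 0.0216 F [-0.2  0.2 -1. ] q [ 0.07  0.68 -0.39  1.66  0.32  0.87  1.27]
rv [-0.0005  0.0029  0.0012]
[0.0003 0.0001 0.0683]
t 20.73 tcp [0.5971 0.0426 0.2372] w 0.0216 F [-0.1  0.1 -1. ] q [ 0.07  0.68 -0.39  1.66  0.32  0.87  1.27]
rv [-0.0005  0.0027  0.0013]
[0.0003 0.0001 0.0682]
[272.04339347 196.64921666] [272.20312061 178.87749307]
```

View pics/w14c.png

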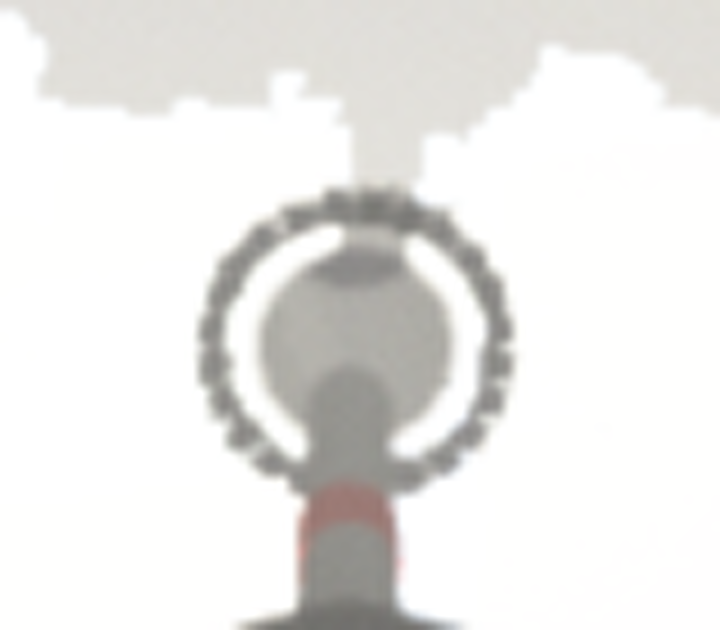

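View pics/s14.png

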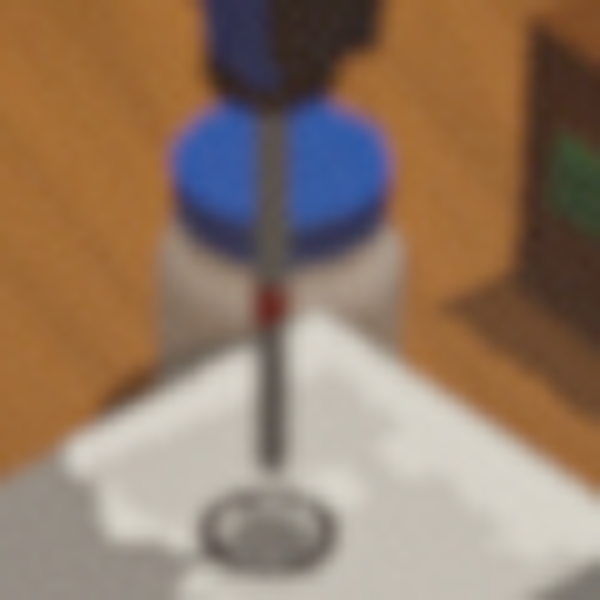

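Run:
```python
from h import *
g=lambda x,y:((x+.5)/9-.5+245,(y+.5)/9-.5+160)
s=env.state()
print(watz(*g(355.5,343),.091,s),watz(*g(356,343),.09,s))
o=s["tool_pos"];T=target(98.3)
for dx,dy in((0,0),(-.0006,.0003)):
  p=o+[dx,dy,0];print([np.round(proj("side",[p[0],p[1],z]),2) for z in(.091,)])
f=lambda x,y:((x+.5)/10-.5+245,(y+.5)/10-.5+150)
print("side ring px",f(267.5,531),"rod",f(271,460))
go([(.597,.0429,.2),(.597,.0429,.169)],98.3)
```

```text
[0.59698716 0.04263094 0.091     ] [0.59721493 0.04271727 0.09      ]
[array([271.99, 202.5 ])]
[array([271.7 , 202.49])]
side ring px (271.3, 202.65) rod (271.65, 195.55)
t 20.73 tcp [0.5971 0.0426 0.2372] w 0.0216 F [-0.1  0.1 -1. ] q [ 0.07  0.68 -0.39  1.66  0.32  0.87  1.27]
rv [-0.0005  0.0027  0.0013]
[0.0002 0.0003 0.0372]
[0.0002 0.0003 0.0682]
```

Emit:
arm_command(commands=[[[0,0,0,0.0004,0.0003,0.002,0.015],[0,0,0,0.0004,0.0003,0.005,0.015],[0,0,0,0.0004,0.0003,0.009,0.015],[0,0,0,0.0004,0.0003,0.0135,0.015],[0,0,0,0.0004,0.0003,0.018,0.015],[0,0,0,0.0004,0.0003,0.0225,0.015],[0,0,0,0.0004,0.0003,0.027,0.015],[0,0,0,0.0004,0.0003,0.031,0.015],[0,0,0,0.0004,0.0003,0.034,0.015],[0,0,0,0.0004,0.0003,0.036,0.015],[0,0,0,0.0004,0.0003,0.037,0.015],[0,0,0,0.0004,0.0003,0.037,0.015]]])

```text
t: 21.73
tool_pos: [0.5967, 0.0428, 0.2]
ee_rot: [0.001, -0.073, 0.997, -0.0]
contact_force: [-0.0, -0.3, -1.1]
width: 0.0216
```

Run:
```python
from h import *
go([(.5968,.0429,.169)],98.3)
w=env.camera("wrist");cv2.imwrite("pics/w15.png",w);crop(w,245,170,80,70,9,"pics/w15c.png")
i=env.camera("side");crop(i,245,160,60,60,10,"pics/s15.png")
go([(.5968,.0429,.169)],98.3)
```

```text
t 21.73 tcp [0.5967 0.0428 0.2   ] w 0.0216 F [-0.  -0.3 -1.1] q [ 0.06  0.73 -0.37  1.69  0.35  0.78  1.25]
rv [-0.0005  0.0025  0.0013]
[-0.      0.0001  0.031 ]
t 21.83 tcp [0.5969 0.0429 0.2003] w 0.0217 F [ 0.7 -0.2 -0.8] q [ 0.06  0.73 -0.37  1.69  0.35  0.78  1.25]
rv [-0.0005  0.003   0.0012]
[0.0002 0.0001 0.0313]
```

View pics/w15c.png

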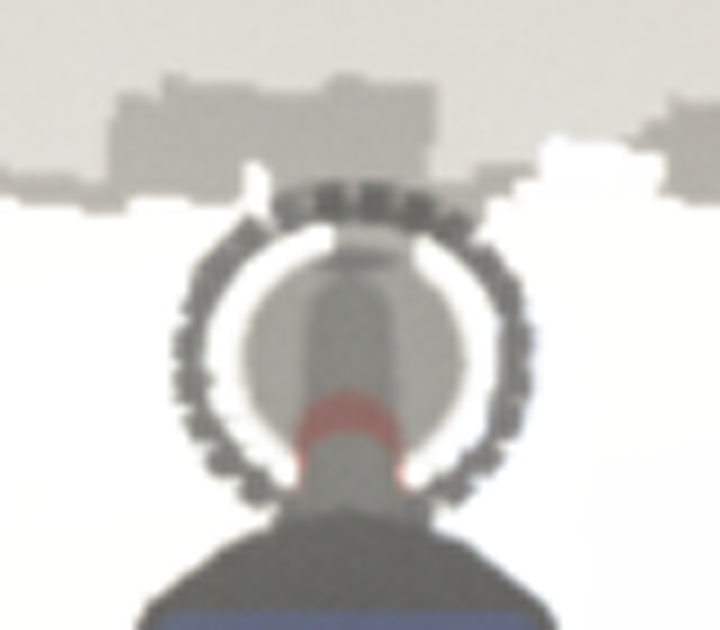

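View pics/s15.png

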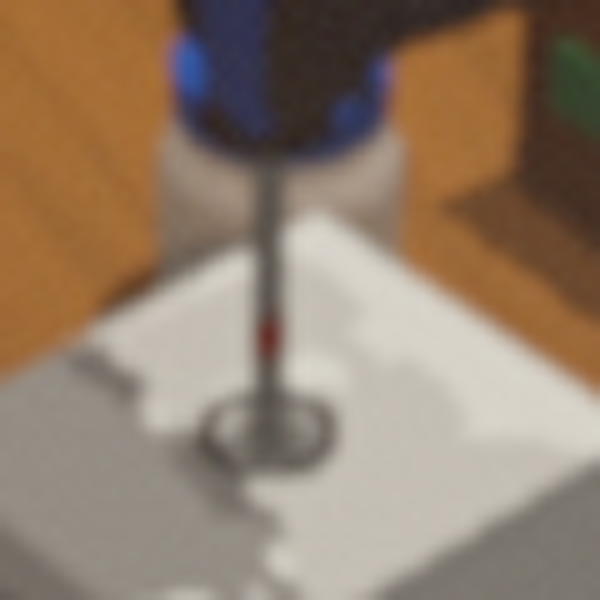

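The rod is in the bore and centred. In the wrist crop it sits at column 350 against the ring's 352.5, and in the side crop at 268 against 267.5. I'll go on down.

Emit:
arm_command(commands=[[[0,0,0,0.0001,0.0001,0.002,0.015],[0,0,0,0.0001,0.0001,0.005,0.015],[0,0,0,0.0001,0.0001,0.0085,0.015],[0,0,0,0.0001,0.0001,0.0125,0.015],[0,0,0,0.0001,0.0001,0.0165,0.015],[0,0,0,0.0001,0.0001,0.0205,0.015],[0,0,0,0.0001,0.0001,0.0245,0.015],[0,0,0,0.0001,0.0001,0.0275,0.015],[0,0,0,0.0001,0.0001,0.0295,0.015],[0,0,0,0.0001,0.0001,0.031,0.015],[0,0,0,0.0001,0.0001,0.0312,0.015],[0,0,0,0.0001,0.0001,0.0312,0.015]]])

```text
t: 22.83
tool_pos: [0.5969, 0.043, 0.1691]
ee_rot: [0.002, -0.073, 0.997, -0.0]
contact_force: [-0.5, -0.1, -1.6]
width: 0.0215
```

Run:
```python
from h import *
go([(.5968,.0429,.169)],98.3)
w=env.camera("wrist");cv2.imwrite("pics/w16.png",w);crop(w,245,170,80,70,9,"pics/w16c.png")
i=env.camera("side");crop(i,245,170,60,60,10,"pics/s16.png")
go([(.5968,.0429,.169)],98.3)
p=env.state()["tool_pos"]
for d in (.074,.079,.084): print(proj("side",p-[0,0,d]), wproj_tool((.004,0,d)))
```

```text
t 22.83 tcp [0.5969 0.043  0.1691] w 0.0215 F [-0.5 -0.1 -1.6] q [ 0.05  0.77 -0.35  1.72  0.37  0.72  1.23]
rv [-0.0005  0.0031  0.0013]
[ 0.0001 -0.0001  0.0001]
t 22.93 tcp [0.597  0.043  0.1693] w 0.0218 F [ 0.2 -0.7 -1. ] q [ 0.05  0.77 -0.35  1.72  0.37  0.72  1.23]
rv [-0.0005  0.0034  0.0012]
[ 0.0002 -0.0001  0.0003]
[271.89344298 200.94770979] [284.17664042 217.07688688]
[271.8786883  202.63036807] [284.15336518 215.00454926]
[271.864031   204.30192068] [284.13103834 213.01886972]
```

View pics/w16c.png

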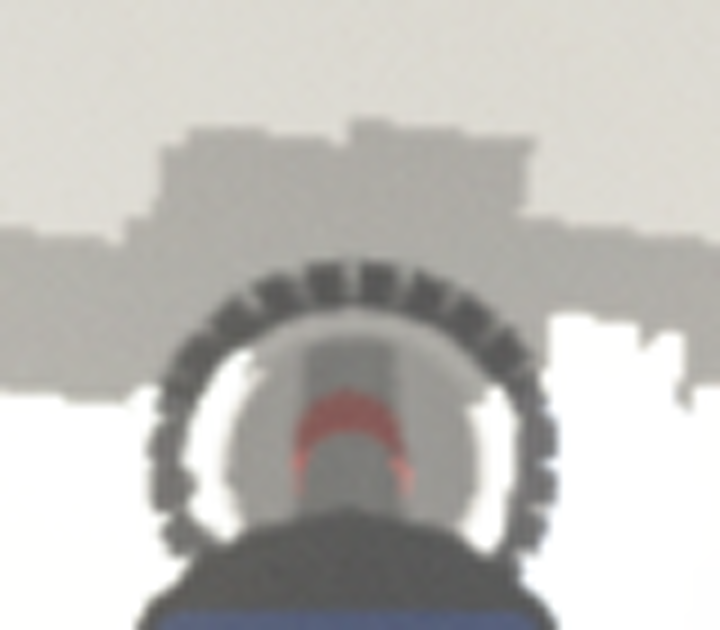

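View pics/s16.png

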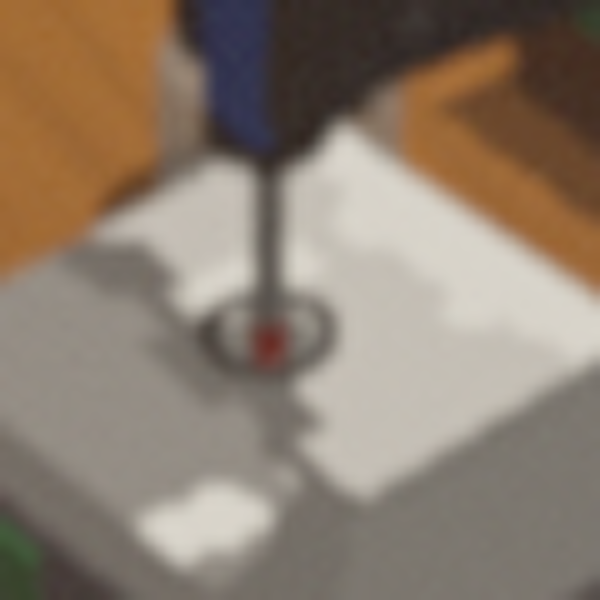

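Emit:
arm_command(commands=[[[0,0,0,0.0002,0.0001,0.0004,0.015],[0,0,0,0.0002,0.0001,0.0008,0.015],[0,0,0,0.0002,0.0001,0.0008,0.015],[0,0,0,0.0002,0.0001,0.0008,0.015],[0,0,0,0.0002,0.0001,0.0008,0.015],[0,0,0,0.0002,0.0001,0.0008,0.015],[0,0,0,0.0002,0.0001,0.0008,0.015],[0,0,0,0.0002,0.0001,0.0008,0.015],[0,0,0,0.0002,0.0001,0.0008,0.015],[0,0,0,0.0002,0.0001,0.0008,0.015],[0,0,0,0.0002,0.0001,0.0008,0.015],[0,0,0,0.0002,0.0001,0.0008,0.015]]])

```text
t: 23.93
tool_pos: [0.5968, 0.043, 0.1685]
ee_rot: [0.002, -0.073, 0.997, -0.0]
contact_force: [-0.7, 0.0, -1.5]
width: 0.022
```

Emit:
arm_command(commands=[[[0,0,0,0,0,0,0.015],[0,0,0,0,0,0,0.015],[0,0,0,0,0,0,0.015],[0,0,0,0,0,0,0.015],[0,0,0,0,0,0,0.015],[0,0,0,0,0,0,0.015],[0,0,0,0,0,0,0.015],[0,0,0,0,0,0,0.015],[0,0,0,0,0,0,0.015],[0,0,0,0,0,0,0.015],[0,0,0,0,0,0,0.015],[0,0,0,0,0,0,0.015]]])

```text
t: 24.93
tool_pos: [0.5968, 0.0431, 0.1685]
ee_rot: [0.002, -0.073, 0.997, -0.0]
contact_force: [-0.3, 0.2, -1.2]
width: 0.0215
```

Emit:
arm_command(commands=[[[0,0,0,0,0,0,0.015],[0,0,0,0,0,0,0.015],[0,0,0,0,0,0,0.015],[0,0,0,0,0,0,0.015],[0,0,0,0,0,0,0.015],[0,0,0,0,0,0,0.015],[0,0,0,0,0,0,0.015],[0,0,0,0,0,0,0.015],[0,0,0,0,0,0,0.015],[0,0,0,0,0,0,0.015],[0,0,0,0,0,0,0.015],[0,0,0,0,0,0,0.015]]])

```text
t: 25.93
tool_pos: [0.5968, 0.043, 0.1685]
ee_rot: [0.002, -0.073, 0.997, -0.0]
contact_force: [0.3, -0.2, -1.4]
width: 0.0211
```

Run:
```python
from h import *
go([(.5968,.0429,.1683)],98.3)
w=env.camera("wrist");cv2.imwrite("pics/w17.png",w);crop(w,245,170,80,70,9,"pics/w17c.png")
i=env.camera("side");cv2.imwrite("pics/side17.png",i);crop(i,245,170,60,60,10,"pics/s17.png")
t=env.camera("top");cv2.imwrite("pics/top17.png",t)
go([(.5968,.0429,.1683)],98.3)
```

```text
t 25.93 tcp [0.5968 0.043  0.1685] w 0.0211 F [ 0.3 -0.2 -1.4] q [ 0.05  0.77 -0.35  1.72  0.37  0.72  1.23]
rv [-0.0005  0.0034  0.0012]
[ 0.     -0.0001  0.0002]
t 26.08 tcp [0.5968 0.0431 0.1685] w 0.0217 F [ 0.3  0.2 -0.1] q [ 0.05  0.77 -0.35  1.72  0.37  0.72  1.23]
rv [-0.0005  0.0035  0.0012]
[ 0.     -0.0002  0.0002]
```

View pics/w17c.png

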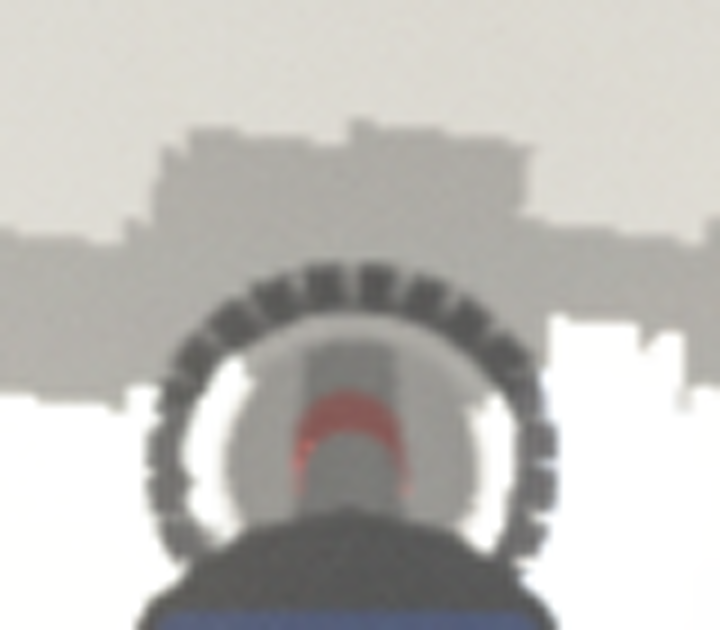

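View pics/s17.png

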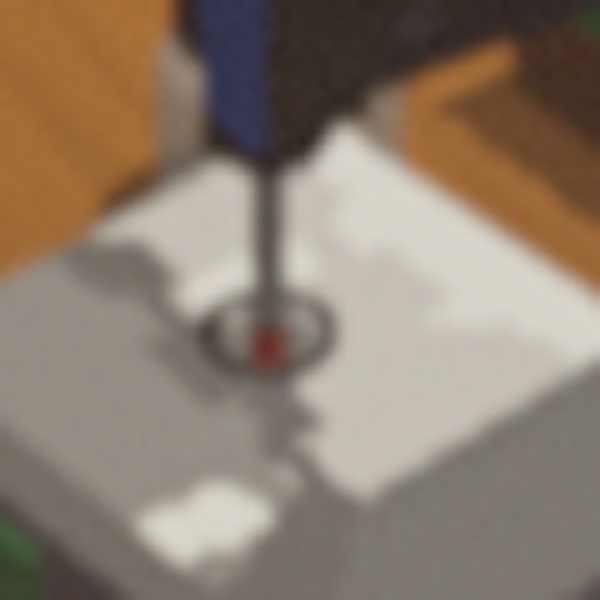

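View pics/side17.png

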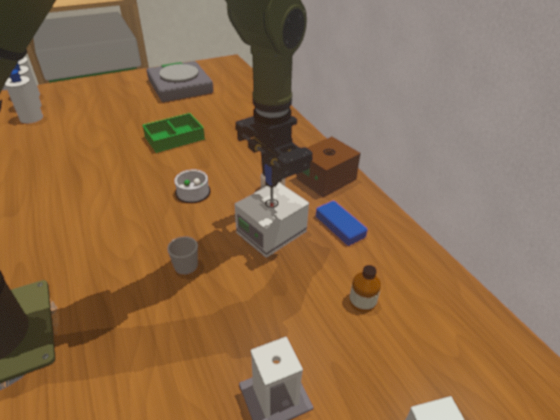

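The side view shows the rod in the white reader's bore at (271,203), with the band at the mouth. The bottle, case and cup stand where they were, and the pot holds its beads. The pose held to within 0.1 mm for over 2 s with no contact force beyond the probe's weight, so I'm handing in.

Run:
```python
from h import *
env.sign_off(); print(env.state()["t"],env.state()["tool_pos"])
```

```text
the job is handed in; nothing more can be done
the job is handed in; nothing more can be done
```

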